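Clamp a mounted specimen with the slotted cam screw of its fixture

ROBOT

A 6-joint arm with a two-finger parallel gripper is mounted at the origin on a cart in front of the work surface, level with it; the furniture and walls round the work are solid. World frame = base frame: x ahead of the robot, y to its left, z up, the work surface at z = 0. Lengths are in m, angles in rad, forces in N, time in s.
With the tool pointing down it reaches from about 0.375 to 0.9 m from the base axis. Payload 3.1 kg.
Tool frame: the origin (TCP) lies midway between the tips of the shut fingers; the grasp point (between the pads) lies 19 mm behind it; z points along the fingers, x is the direction in which the jaws open and shut, and the axes are right-handed (so a half turn about z gives the same grasp; the last joint's range is limited). The gripper opens to 87 mm and grips with 3 to 60 N. Pads are 19 mm wide; open, the fingers measure 117 mm over their backs; the gripper's body (75 mm by 190 mm) begins 51 mm behind the grasp point.
Start: joints at [-1.304, 0.527, 1.433, -0, 1.181, -0.178], TCP at [0.27, -0.564, 0.223] pointing down, gripper open.
Joint ranges: [-3.08, 3.08], [-0.75, 2.2], [0.22, 2.44], [-1.43, 4.57], [0, 2.65], [-2.85, 2.85]. Speed limits (rad/s): [2.79, 2.79, 3.14, 3.14, 3.14, 3.14].

INTERFACE

Orientations are given as a unit quaternion [x, y, z, w].
In Python, from rig import * gives the robot as it stands.
- The arm moves only by the tool drive_tool, never from a script. Its argument "plan" is a list of rows, each an object with "offset": the shift along the tool's x, y, z in cm, a list of three; "delta_rot": the turn, a rotation vector about the tool's x, y, z in degrees, a list of three; "jaw": the finger opening in cm, from 0 to 8.7. In form: [{"offset": [dx, dy, dz], "delta_rot": [wx, wy, wz], "jaw": jaw}, ...]. A call has exactly 8 rows; each row is the pose to reach, as a shift and turn from the pose commanded when the call began, along the tool's axes at that moment; what a row does not reach only later rows make up. A row lasts 1/12 s, in which the tool goes at most 41.7 mm and 7.16 degrees, less where a joint would pass 70% of its speed; a pose out of reach is approached as far as the arm can. A call with a gripper value outside its range is refused whole. The fingers move at their own pace and stop on an object; "squeeze" is the grip in N (left out, the last holds). Time passes only in rows, so rows that repeat a pose let the fingers close, or fill a call up. It gives the time, the measured TCP pose, the force and the opening at its end, in the units of the state.
- get_obs(): the state, without advancing time (a new reading comes with each control period).
- camera(name): name is "scene" or "side" or "wrist"; returns the picture (420x560x3 uint8, red, green, blue); there is no depth.
- calibration(name): a dict with "K" (3x3 intrinsics, pixels), "pose" (4x4, takes a point from camera to world coordinates); the wrist camera has in their place "tool_from_camera" (4x4, takes a point from camera to tool coordinates, whose origin is the TCP and whose axes are the tool frame's). Camera axes: x right, y down, z forward; pixel columns grow to the right and rows downward; lengths in m; the calibration is good to about 2 mm. A picture is of the moment at which its call begins: read the wrist's pose just before it. calibration takes no time and is no camera call.
- hand_in(): hands the job in, once; it reports no verdict.
The state is a dict: "time": time; "q": joint angles; "joint_velocities": joint speeds; "joint_torque": joint torques, N m; "position": TCP position; "tool_rot": TCP orientation; "ft_force": force on the tool from outside, world axes, zero at the start; "moment": the same for the moment, N m; "grip_width": finger opening in m.
Only numpy, scipy, OpenCV 4.12 (cv2) and the standard library are available. Lean on these libraries where they do the work, as an engineer would, in place of code of your own. Each camera call takes 0.05 s, during which the arm holds its last target.

TASK

Take the flat driver from the wooden tool block, seat its blade in the slotted screw of the clamping fixture and turn the screw clockwise, gently and with the blade kept in the slot, until the jaw holds the round black mount snugly against the V stop. Do not press hard or overtighten. Then stand the driver back in its hole in the tool block.

Things in the scene. Friction and masses are not known exactly. Their poses are not given: they have to be found in the camera images.
- driver: Flat-blade screwdriver, 144.5 mm long, about 0.1 kg; origin at the centre of the blade's tip, z up the shaft to the handle. Blade 12 mm wide along its own y, 2 mm thick along its own x, 14 mm long; round shaft 8 mm thick up to 66 mm. It stands upright in the tool block, blade down, underside of the handle on the block's top, turned by up to 0.5 rad from the block.
- driver_handle (a point): Centre of the driver's handle, 102 mm above the blade's tip, on the driver's axis; axes as the driver's. Black square handle, 24 x 24 mm with flats facing the driver's x and y, from 66 to 138 mm above the tip, grey round cap above.
- driver_tip (a point): Centre of the tip edge of the driver's blade; axes as the driver's (blade 12 mm wide along y, z up the shaft).
- tool_block: Beech tool block, fixed, 50 x 112 x 68 mm (x, y, z), origin at the centre of its underside on the desk. The driver's hole is 28 mm towards its +y; 30 mm towards its -y stands the punch. Behind it rises the polisher, 130 mm high in front and 190 mm at its discs; its front runs from x, y = 0.465, -0.05 to 0.53, 0.25, so carry the driver before it or well above.
- driver_hole (a point): Centre of the mouth of the driver's round hole in the top of the tool block: 16 mm wide with a 1.5 mm chamfer, through to the desk 68 mm below. With the driver home its tip is 66 mm below this point.
- fixture: Steel clamping fixture, fixed to the desk: base plate 84 x 136 x 12 mm (x, y, z), origin at the centre of its underside. Along its y: at -43 mm the screw housing (44 x 36 mm, top 34 mm above the desk), near 0 the sliding jaw, then the mount, and at +y the V stop (top 24 mm above the desk).
- screw_mouth (a point): Centre of the mouth of the screw's upright bore, in the top of the housing; axes as the fixture's, not the slot's. Bore 15 mm wide, mouth chamfered by 2.5 mm; screw face 5 mm below.
- screw_face (a point): Centre of the screw's flat face (14.6 mm wide); axes as the fixture's: it does not tell how the slot lies. The slot, 3.4 mm wide, 5 mm deep, runs straight across through the centre, at the start within 0.3 rad of the fixture's x axis either way. The screw turns in place and stays where it is left. It and the fixture bear at most 50 N from the driver.
- jaw: Steel jaw 38 x 18 x 12 mm; origin at the lower edge of its front face, which looks along the fixture's +y. A clockwise turn (from above) drives it 4 mm per rad to the mount; it grips after 0.3 to 1.4 rad (the V stop's setting is not known). Turning takes a steady 0.08 N m plus 0.004 N m per N of grip; 15 N is snug, 40 N too much for the mount.
- mount: Round black resin mount with a metal specimen in its top face, 30 mm wide, 16 mm high, lying loose on the base plate between jaw and V stop; origin at the centre of its underside.
- punch: Dark steel pin punch, 9.6 mm thick, 104 mm long, standing in the tool block 58 mm from the driver; to be left alone. Origin at its lower end.
- loupe: Black eye loupe, 38 mm wide and 37 mm high, on the desk; to be left alone. Origin at the centre of its underside.
- hard_block: Round steel hardness test block, 64 mm wide, 15 mm high, on the desk; to be left alone. Origin at the centre of its underside.
- tweezers: Steel tweezers, 122 x 13 x 9 mm, lying on the desk; to be left alone. Origin at the centre of the underside. To its right an upright partition, 360 mm high, closes the side of the desk from x, y = 0.36, -0.47 backwards.

How it is judged:
By the outcome, as a careful person would: the job done as asked, in the order asked, and still so for the second after the job is handed in, with the robot touching nothing.
It also fails if it takes over 70 s, if anything falls off the work surface, if the arm or the gripper's body presses on something with over 40 N, if the wrist force passes 120 N, or if a joint passes its speed limit or range.

## Working session

There is one attempt and no reset: what is moved stays moved. The work goes in short steps, Python scripts to look and compute and a tool call to move; the robot and the scene stay as the last step left them, time stands still between calls to the robot, and variables do not carry over. Pictures are saved under pics/ and viewed, and the job is handed in when it is done.

Besides the shell and the picture viewer there is one more tool, called after "Emit:" by a JSON object that holds its "fn" and its "kwargs". drive_tool: Moves the arm, as the interface text tells. Its arguments: {"type":"object","properties":{"plan":{"type":"array","items":{"type":"object","properties":{"offset":{"type":"array","items":{"type":"number"}},"delta_rot":{"type":"array","items":{"type":"number"}},"jaw":{"type":"number"}}}},"squeeze":{"type":"number"}},"required":["plan"]}

```bash
ls; mkdir -p pics; python3 - <<'E'
from rig import *
import cv2,numpy as np
print(get_obs())
for n in ["scene","side","wrist"]:
    c=calibration(n); print(n,c)
    cv2.imwrite(f"pics/{n}0.png",camera(n)[:,:,::-1])
E
```

```text
pics
{'time': 0.0, 'q': array([-1.30351157e+00,  5.28437119e-01,  1.43394246e+00, -7.19782552e-06,
        1.18138527e+00, -1.78499305e-01]), 'joint_velocities': array([ 0.00015126,  0.00072771,  0.00274196, -0.00031854, -0.00028401,
       -0.00041511]), 'joint_torque': array([ 5.84028803e-04, -4.40039957e+01, -1.76591957e+01,  6.32832572e-02,
        5.82221069e-02, -1.64950793e-04]), 'position': array([ 0.26930183, -0.56317201,  0.22157671]), 'tool_rot': array([ 8.45921461e-01, -5.33306387e-01, -8.03561454e-04, -7.30695692e-04]), 'ft_force': array([-0.26158557,  0.46516659, -0.20660236]), 'moment': array([ 0.0191351 , -0.00861928,  0.03321757]), 'grip_width': 0.08678253801839668}
scene {'K': array([[414.00316239,   0.        , 277.30662447],
       [  0.        , 414.00316239, 212.08018524],
       [  0.        ,   0.        ,   1.        ]]), 'pose': array([[ 0.47213442, -0.47627493,  0.74178924, -0.35322879],
       [-0.88152463, -0.25332339,  0.39842388, -0.53329295],
       [-0.00184674, -0.84201511, -0.53945077,  0.66183306],
       [ 0.        ,  0.        ,  0.        ,  1.
[... 261 characters left out ...]
311372,  0.60326883, -0.64930147,  0.75585652],
       [-0.02189969, -0.74016401, -0.67206967,  0.96292981],
       [ 0.        ,  0.        ,  0.        ,  1.        ]])}
wrist {'K': array([[363.61101536,   0.        , 285.30224705],
       [  0.        , 363.61101536, 201.32020379],
       [  0.        ,   0.        ,   1.        ]]), 'tool_from_camera': array([[ 9.99998870e-01,  1.50305535e-03,  3.47822057e-06,
        -5.72387717e-04],
       [-1.43396136e-03,  9.53331218e-01,  3.01923057e-01,
        -8.38778220e-02],
       [ 4.50491170e-04, -3.01922721e-01,  9.53332296e-01,
        -1.63604074e-01],
       [ 0.00000000e+00,  0.00000000e+00,  0.00000000e+00,
         1.00000000e+00]])}
```

View pics/scene0.png

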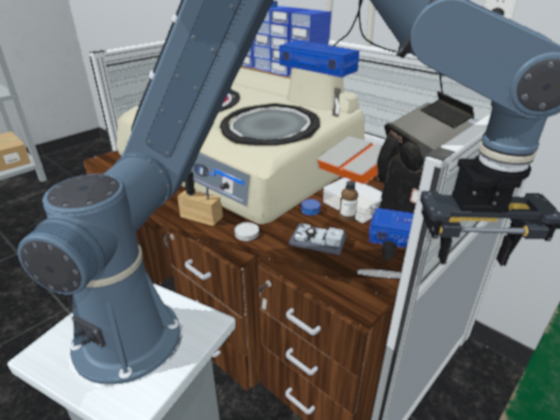

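View pics/side0.png

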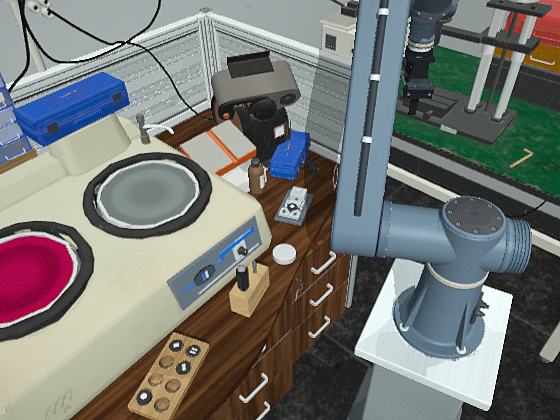

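View pics/wrist0.png

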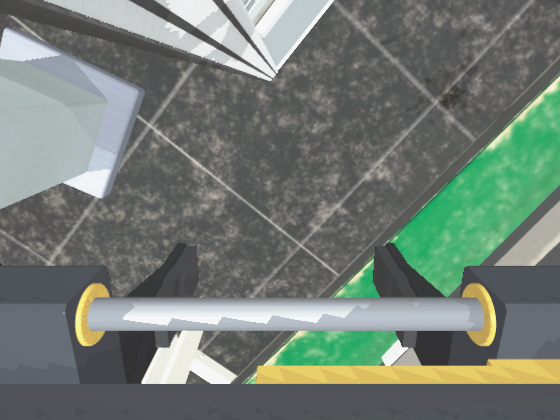

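```bash
cat > h.py <<'E'
from rig import *
import cv2,numpy as np
from scipy.spatial.transform import Rotation as R
def campose(n,obs=None):
    c=calibration(n)
    if n!="wrist": return c["K"],c["pose"]
    o=obs or get_obs()
    T=np.eye(4);T[:3,:3]=R.from_quat(o["tool_rot"]).as_matrix();T[:3,3]=o["position"]
    return c["K"],T@c["tool_from_camera"]
def ray(n,uv,KP=None):
    K,P=KP or campose(n)
    d=P[:3,:3]@np.linalg.solve(K,[uv[0],uv[1],1.]);return P[:3,3],d
def onz(n,uv,z,KP=None):
    o,d=ray(n,uv,KP);return o+d*(z-o[2])/d[2]
def proj(n,p,KP=None):
    K,P=KP or campose(n)
    q=K@(P[:3,:3].T@(np.asarray(p)-P[:3,3]));return q[:2]/q[2]
def tri(rays):
    A=np.zeros((3,3));b=np.zeros(3)
    for o,d in rays:
        d=d/np.linalg.norm(d);M=np.eye(3)-np.outer(d,d);A+=M;b+=M@o
    return np.linalg.solve(A,b)
E
python3 - <<'E'
from h import *
a=cv2.imread("pics/scene0.png")[160:300,160:420];b=cv2.imread("pics/side0.png")[170:320,210:340]
cv2.imwrite("pics/sc1.png",cv2.resize(a,None,fx=3,fy=3,interpolation=2));cv2.imwrite("pics/sd1.png",cv2.resize(b,None,fx=4,fy=4,interpolation=2))
E
```

```text
(no output)
```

View pics/sc1.png

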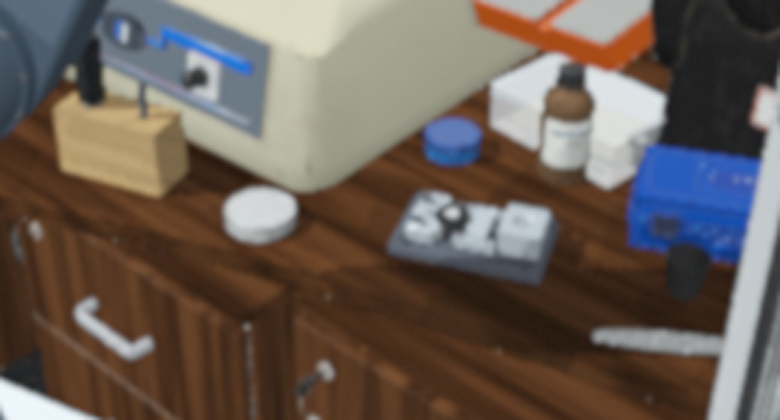

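View pics/sd1.png

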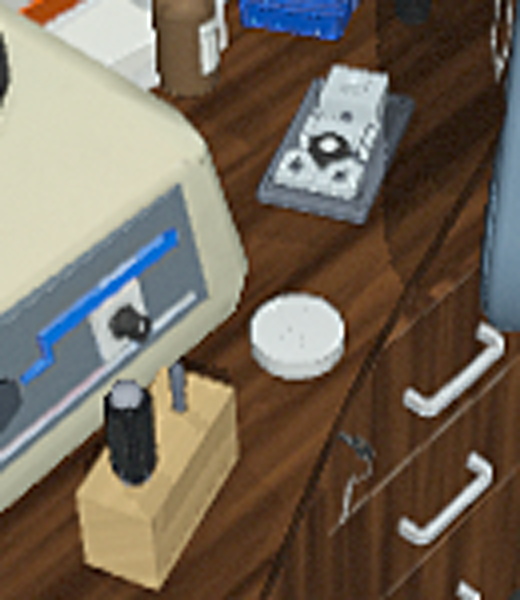

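```bash
python3 - <<'E'
from h import *
sd=lambda u,v:(210+u/4,170+v/4)
sc=lambda u,v:(160+u/3,160+v/3)
for nm,p,z in [("cap",(128,392),.1405),("blk corners L",(78,495),.068),("front",(157,530),.068),("R",(237,378),.068),("hous",(358,85),.034),("bp L",(258,195),.006),("bp front",(365,215),.006),("bp right",(413,97),.012),("mount",(330,150),.028)]:
    print(nm,onz("side",sd(*p),z).round(4))
for nm,p,z in [("cap",(92,42),.1405),("blk L",(52,110),.068),("front",(150,140),.068),("R",(187,118),.068),("hous",(525,222),.034),("bp L",(388,250),.012),("bp front",(545,275),.012),("mount",(455,213),.028)]:
    print("scene",nm,onz("scene",sc(*p),z).round(4))
E
```

```text
cap [0.4294 0.1719 0.1405]
blk corners L [0.4518 0.2022 0.068 ]
front [0.3973 0.2032 0.068 ]
R [0.4112 0.0801 0.068 ]
hous [ 0.4842 -0.2463  0.034 ]
bp L [ 0.5099 -0.1304  0.006 ]
bp front [ 0.4301 -0.1462  0.006 ]
bp right [ 0.451  -0.2757  0.012 ]
mount [ 0.4735 -0.1764  0.028 ]
scene cap [0.4224 0.1513 0.1405]
scene blk L [0.4019 0.1928 0.068 ]
scene front [0.4015 0.0796 0.068 ]
scene R [0.4494 0.0721 0.068 ]
scene hous [ 0.4874 -0.2516  0.034 ]
scene bp L [ 0.4221 -0.1522  0.012 ]
scene bp front [ 0.4531 -0.2848  0.012 ]
scene mount [ 0.4792 -0.1894  0.028 ]
```

```bash
cat >> h.py <<'E'
import json,os
def load(): return json.load(open("cmd.json"))
def axes(psi):
    a=np.radians(psi);return np.array([[np.cos(a),np.sin(a),0],[np.sin(a),-np.cos(a),0],[0,0,-1]]) # columns x,y,z as rows: rows = x,y,z
def to(p,psi):
    c=load(); A=axes(c["psi"]); d=np.asarray(p)-c["p"]
    print("offset cm",(100*A@d).round(2),"wz",round(-(psi-c["psi"]),2))
def did(off,wz):
    c=load();A=axes(c["psi"]);p=np.array(c["p"])+A.T@(np.array(off)/100)
    c={"p":p.tolist(),"psi":c["psi"]-wz};json.dump(c,open("cmd.json","w"))
def chk():
    o=get_obs();c=load();Rm=R.from_quat(o["tool_rot"]).as_matrix()
    psi=np.degrees(np.arctan2(Rm[1,0],Rm[0,0]))
    print("t",round(o["time"],2),"pos",o["position"].round(4),"psi",psi.round(2),"tilt",Rm[2,:2].round(4),"cmd",np.round(c["p"],4),round(c["psi"],2),"F",o["ft_force"].round(2),"M",o["moment"].round(3),"w",round(o["grip_width"],4),"q",o["q"].round(2))
if not os.path.exists("cmd.json"): json.dump({"p":[.27,-.564,.223],"psi":np.degrees(-1.304+.178)},open("cmd.json","w"))
E
python3 - <<'E'
from h import *
chk()
print(axes(load()["psi"]),R.from_quat(get_obs()["tool_rot"]).as_matrix().T)
to([.24,-.56,.30],-64.5);to([.23,-.42,.44],-24.5)
E
```

```text
t 0.15 pos [ 0.2694 -0.5634  0.2218] psi -64.46 tilt [-0.0016 -0.0003] cmd [ 0.27  -0.564  0.223] -64.52 F [ 0.43 -0.35  0.31] M [-0.015 -0.008  0.03 ] w 0.0871 q [-1.3   0.53  1.43 -0.    1.18 -0.18]
[[ 0.43027403 -0.90269832  0.        ]
 [-0.90269832 -0.43027403  0.        ]
 [ 0.          0.         -1.        ]] [[ 4.31187303e-01 -9.02260945e-01 -1.64211059e-03]
 [-9.02262325e-01 -4.31187451e-01 -2.80449734e-04]
 [-4.55018640e-04  1.60254089e-03 -9.99998612e-01]]
offset cm [-1.65  2.54 -7.7 ] wz -0.02
offset cm [-14.72  -2.59 -21.7 ] wz -40.02
```

Emit:
{"fn": "drive_tool", "kwargs": {"plan": [{"offset": [-1.65,2.5,-5],"delta_rot": [0,0,0],"jaw": 8.7},{"offset": [-3,2.5,-8],"delta_rot": [0,0,0],"jaw": 8.7},{"offset": [-14.7,-2.6,-21.7],"delta_rot": [0,0,-8],"jaw": 6},{"offset": [-14.7,-2.6,-21.7],"delta_rot": [0,0,-16],"jaw": 5},{"offset": [-14.7,-2.6,-21.7],"delta_rot": [0,0,-24],"jaw": 5},{"offset": [-14.7,-2.6,-21.7],"delta_rot": [0,0,-30],"jaw": 5},{"offset": [-14.7,-2.6,-21.7],"delta_rot": [0,0,-34],"jaw": 5},{"offset": [-14.7,-2.6,-21.7],"delta_rot": [0,0,-34],"jaw": 5}]}}

```text
time: 0.82
position: [0.2301, -0.4183, 0.4449]
tool_rot: [0.965, -0.261, 0.002, 0.004]
ft_force: [0.1, -0.1, 0.8]
grip_width: 0.0552
```

```bash
python3 - <<'E'
from h import *
did([-14.7,-2.6,-21.7],-34)
chk(); to([.40,-.25,.33],10);to([.484,-.235,.17],10)
E
```

```text
t 0.82 pos [ 0.2301 -0.4183  0.4449] psi -30.21 tilt [0.0066 0.0058] cmd [ 0.2302 -0.4201  0.44  ] -30.52 F [ 0.07 -0.13  0.85] M [-0.011 -0.057 -0.006] w 0.0552 q [-1.3   0.12  1.44  0.    1.58 -0.78]
offset cm [  5.99 -23.28  11.  ] wz -40.52
offset cm [ 12.46 -28.83  27.  ] wz -40.52
```

Emit:
{"fn": "drive_tool", "kwargs": {"plan": [{"offset": [6,-23.3,11],"delta_rot": [0,0,-6],"jaw": 5},{"offset": [6,-23.3,11],"delta_rot": [0,0,-12],"jaw": 5},{"offset": [6,-23.3,11],"delta_rot": [0,0,-18],"jaw": 5},{"offset": [6,-23.3,11],"delta_rot": [0,0,-24],"jaw": 5},{"offset": [6,-23.3,11],"delta_rot": [0,0,-30],"jaw": 5},{"offset": [6,-23.3,11],"delta_rot": [0,0,-36],"jaw": 5},{"offset": [10,-26.5,18],"delta_rot": [0,0,-40.5],"jaw": 5},{"offset": [12,-28.4,23],"delta_rot": [0,0,-40.5],"jaw": 5}]}}

```text
time: 1.48
position: [0.4401, -0.2449, 0.268]
tool_rot: [0.996, 0.089, 0.001, 0.001]
ft_force: [0.4, -0.5, -0.1]
grip_width: 0.0497
```

```bash
python3 - <<'E'
from h import *
did([12,-28.4,23],-40.5)
chk(); 
for i in range(4): pass
im=camera("wrist");print(get_obs()["joint_velocities"].round(3))
cv2.imwrite("pics/w1.png",im[:,:,::-1])
E
```

```text
t 1.48 pos [ 0.4401 -0.2449  0.268 ] psi 10.24 tilt [0.0019 0.0023] cmd [ 0.4778 -0.2364  0.21  ] 9.98 F [ 0.44 -0.47 -0.06] M [-0.054 -0.109  0.07 ] w 0.0497 q [-0.73  0.31  1.68  0.    1.16 -0.91]
[-0.062 -0.047  0.031 -0.049  0.19  -0.073]
```

View pics/w1.png

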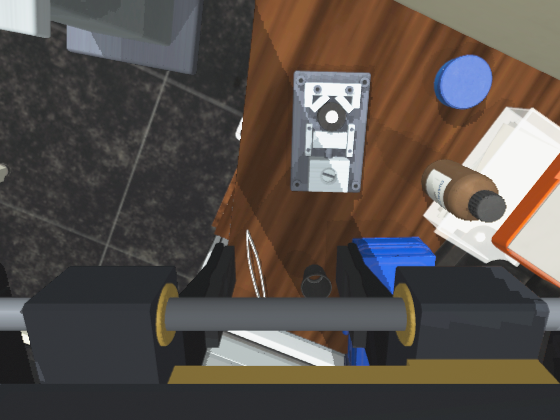

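```bash
python3 - <<'E'
from h import *
chk(); o=get_obs(); c=load(); c["p"]=o["position"].tolist(); json.dump(c,open("cmd.json","w"))
KP=campose("wrist",o)
for n,uv,z in [("screw",(328,175),.029),("mount",(332,117),.028),("bp",(295,71),.012),("bp",(370,73),.012),("bp",(291,190),.012),("bp",(364,193),.012)]:
  print(n,onz("wrist",uv,z,KP).round(4))
E
```

```text
t 1.53 pos [ 0.4401 -0.242   0.2599] psi 10.11 tilt [-0.004 -0.01 ] cmd [ 0.4778 -0.2364  0.21  ] 9.98 F [ 2.55  0.75 -2.98] M [ 0.026 -0.177 -0.023] w 0.0502 q [-0.73  0.32  1.68  0.    1.15 -0.91]
screw [ 0.4875 -0.2411  0.029 ]
mount [ 0.4786 -0.1789  0.028 ]
bp [ 0.4315 -0.1397  0.012 ]
bp [ 0.5108 -0.1275  0.012 ]
bp [ 0.4512 -0.27    0.012 ]
bp [ 0.5363 -0.2583  0.012 ]
```

```bash
python3 - <<'E'
from h import *
to([.487,-.230,.135],8.5)
E
```

```text
offset cm [ 4.83 -0.37 12.49] wz 1.48
```

Emit:
{"fn": "drive_tool", "kwargs": {"plan": [{"offset": [4.8,-0.4,12.5],"delta_rot": [0,0,1.5],"jaw": 5},{"offset": [4.8,-0.4,12.5],"delta_rot": [0,0,1.5],"jaw": 5},{"offset": [4.8,-0.4,12.5],"delta_rot": [0,0,1.5],"jaw": 5},{"offset": [4.8,-0.4,12.5],"delta_rot": [0,0,1.5],"jaw": 5},{"offset": [4.8,-0.4,12.5],"delta_rot": [0,0,1.5],"jaw": 5},{"offset": [4.8,-0.4,12.5],"delta_rot": [0,0,1.5],"jaw": 5},{"offset": [4.8,-0.4,12.5],"delta_rot": [0,0,1.5],"jaw": 5},{"offset": [4.8,-0.4,12.5],"delta_rot": [0,0,1.5],"jaw": 5}]}}

```text
time: 2.2
position: [0.4853, -0.235, 0.1462]
tool_rot: [0.997, 0.074, 0.002, 0.002]
ft_force: [-0.2, 0.6, -0.5]
grip_width: 0.05
```

```bash
python3 - <<'E'
from h import *
did([4.8,-.4,12.5],1.5)
chk(); o=get_obs()
im=camera("wrist");chk()
cv2.imwrite("pics/w2.png",im[:,:,::-1]); np.save("w2.npy",np.r_[o["position"],o["tool_rot"]])
cv2.imwrite("pics/w2c.png",cv2.resize(im[130:270,200:380,::-1],None,fx=4,fy=4,interpolation=2))
E
```

```text
t 2.2 pos [ 0.4853 -0.235   0.1462] psi 8.49 tilt [0.0029 0.0033] cmd [ 0.4867 -0.2298  0.1349] 8.48 F [-0.22  0.61 -0.52] M [ 0.024 -0.138 -0.028] w 0.05 q [-0.66  0.52  1.73 -0.    0.89 -0.81]
t 2.25 pos [ 0.4852 -0.2349  0.1462] psi 8.49 tilt [0.0029 0.0032] cmd [ 0.4867 -0.2298  0.1349] 8.48 F [-0.13 -0.45 -1.01] M [-0.009 -0.109  0.064] w 0.0501 q [-0.66  0.52  1.73 -0.    0.89 -0.81]
```

View pics/w2.png

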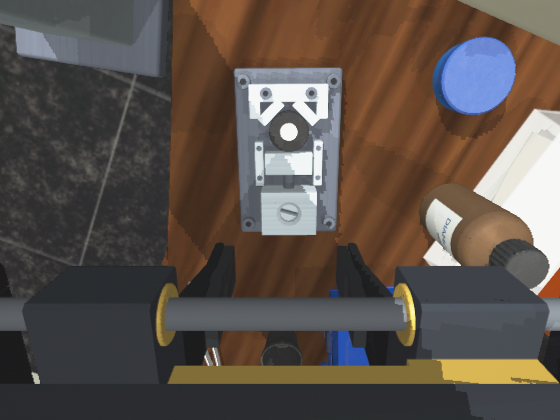

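View pics/w2c.png

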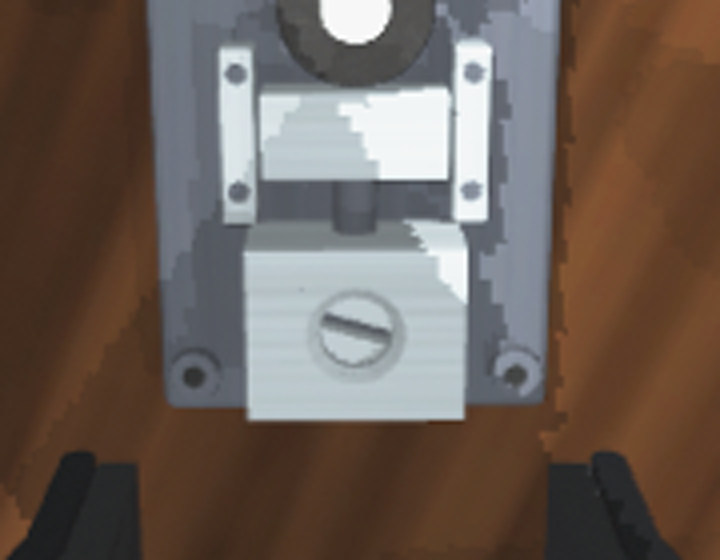

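```bash
python3 - <<'E'
from h import *
c=load();o=get_obs();c["p"]=o["position"].tolist();json.dump(c,open("cmd.json","w"))
KP=campose("wrist",o)
im=cv2.imread("pics/w2.png");g=cv2.cvtColor(im,6)
ys,xs=np.mgrid[0:420,0:560]
print(g[206:220,278:300])
m=(g<130)&((xs-289)**2+(ys-212.5)**2<9.5**2)
P=np.array([onz("wrist",(u,v),.029,KP)[:2] for v,u in np.argwhere(m)])
cc=P.mean(0);w,V=np.linalg.eigh(np.cov((P-cc).T));print(len(P),cc,np.sqrt(w),np.degrees(np.arctan2(V[1,1],V[0,1])))
for uv in [(280.5,210),(297.5,214)]: print(onz("wrist",uv,.027,KP))
print("hous",[onz("wrist",(200+u/4,130+v/4),.034,KP).round(4).tolist() for u,v in [(246,250),(466,250),(466,418),(248,420)]])
print("bp",[onz("wrist",uv,.012,KP).round(4).tolist() for uv in [(235,69),(341,69)]])
print("bore ring",onz("wrist",(200+356/4,130+334/4),.034,KP))
E
```

```text
[[197 186 170 168 174 189 201 201 201 201 201 201 201 201 201 199 188 169
  154 159 177 193]
 [189 174 169 170 187 198 201 201 201 201 201 201 201 201 201 201 201 195
  162 155 156 174]
 [175 173 165 135 137 172 189 193 198 198 201 201 201 201 201 201 201 199
  187 162 157 161]
 [177 174 143  96  94  95 110 138 168 171 190 191 197 201 201 201 201 201
  197 174 160 162]
 [179 170 137 118 106 105  97  96  93  97 116 127 168 188 191 196 198 201
  197 175 158 160]
 [178 174 147 139 132 130 120 117 105  99  97  95  93  97 126 163 168 188
  191 189 158 159]
 [179 175 180 182 159 156 140 138 131 127 119 112 105 100  97  93  93  97
  127 160 148 160]
 [175 167 181 201 201 198 186 182 156 144 139 131 130 127 117 107 104  97
   99 117 149 159]
 [177 176 168 201 201 202 201 201 201 198 181 159 156 144 139 131 126 119
  115 122 153 160]
 [182 179 165 199 201 201 201 201 201 201 201 201 201 199 181 156 144 138
  126 127 161 163]
 [184 180 161 178 201 201 201 201 201 201 201 201 201 201 201 198 194 174
  144 138 162 162]
 [184 183 173 145 193 196 202 201 201 201 201 201 201 201 197 178 173 156
  139 156 166 166]
 [184 180 176 157 148 166 198 201 201 201 201 201 200 197 192 173 156 139
  151 166 163 165]
 [182 180 181 180 155 142 177 192 193 199 201 196 190 172 159 155 141 153
  166 167 165 170]]
45 [ 0.49151083 -0.24801917] [0.00066383 0.00420489] 171.26997726065838
[ 0.48397626 -0.24844705  0.027     ]
[ 0.49835075 -0.2498224   0.027     ]
hous [[0.4667, -0.2338, 0.034], [0.5097, -0.2274, 0.034], [0.516, -0.2627, 0.034], [0.4718, -0.2697, 0.034]]
bp [[0.4333, -0.1453, 0.012], [0.514, -0.1331, 0.012]]
bore ring [ 0.49088642 -0.2479734   0.034     ]
```

```bash
python3 - <<'E'
from h import *
to([.43,-.05,.30],49)
E
```

```text
offset cm [ -2.73 -19.1  -15.38] wz -40.52
```

Emit:
{"fn": "drive_tool", "kwargs": {"plan": [{"offset": [-0.5,-2,-3.5],"delta_rot": [0,0,-5],"jaw": 5},{"offset": [-1,-4,-7],"delta_rot": [0,0,-10],"jaw": 5},{"offset": [-1.4,-7,-10],"delta_rot": [0,0,-15],"jaw": 5},{"offset": [-1.8,-10,-12.5],"delta_rot": [0,0,-20],"jaw": 5},{"offset": [-2.2,-13,-15],"delta_rot": [0,0,-25],"jaw": 5},{"offset": [-2.5,-16,-15.4],"delta_rot": [0,0,-30],"jaw": 5},{"offset": [-2.7,-19,-15.4],"delta_rot": [0,0,-35],"jaw": 5},{"offset": [-2.7,-19,-15.4],"delta_rot": [0,0,-40],"jaw": 5}]}}

```text
time: 2.92
position: [0.4273, -0.0456, 0.3001]
tool_rot: [0.91, 0.414, 0.001, -0.0]
ft_force: [-0.9, 1.3, -0.7]
grip_width: 0.05
```

```bash
python3 - <<'E'
from h import *
did([-2.7,-19,-15.4],-40)
chk(); to([.405,.15,.28],88.5)
E
```

```text
t 2.92 pos [ 0.4273 -0.0456  0.3001] psi 48.96 tilt [0.0026 0.001 ] cmd [ 0.4305 -0.051   0.3002] 48.48 F [-0.94  1.3  -0.68] M [ 0.021 -0.166  0.007] w 0.05 q [-0.37  0.16  1.79  0.    1.19 -1.22]
offset cm [ 13.36 -15.23   2.02] wz -40.02
```

Emit:
{"fn": "drive_tool", "kwargs": {"plan": [{"offset": [2,-2.5,0],"delta_rot": [0,0,-6],"jaw": 5},{"offset": [4.5,-5,0],"delta_rot": [0,0,-12],"jaw": 5},{"offset": [7,-8,0],"delta_rot": [0,0,-18],"jaw": 5},{"offset": [9.5,-11,0],"delta_rot": [0,0,-24],"jaw": 5},{"offset": [12,-13.5,1],"delta_rot": [0,0,-30],"jaw": 5},{"offset": [13.4,-15.2,2],"delta_rot": [0,0,-36],"jaw": 5},{"offset": [13.4,-15.2,2],"delta_rot": [0,0,-40],"jaw": 5},{"offset": [13.4,-15.2,2],"delta_rot": [0,0,-40],"jaw": 5}]}}

```text
time: 3.58
position: [0.4038, 0.1521, 0.2789]
tool_rot: [0.715, 0.699, 0.001, 0.001]
ft_force: [0.8, 0.5, 0.0]
grip_width: 0.0501
```

```bash
python3 - <<'E'
from h import *
did([13.4,-15.2,2],-40)
o=get_obs();chk()
im=camera("wrist");chk()
cv2.imwrite("pics/w3.png",im[:,:,::-1]); np.save("w3.npy",np.r_[o["position"],o["tool_rot"]])
E
```

```text
t 3.58 pos [0.4038 0.1521 0.2789] psi 88.76 tilt [0.0001 0.0018] cmd [0.4055 0.1501 0.2802] 88.48 F [0.83 0.51 0.02] M [ 0.053 -0.171 -0.017] w 0.0501 q [ 0.1   0.19  1.82 -0.    1.14 -1.45]
t 3.63 pos [0.4044 0.1515 0.279 ] psi 88.52 tilt [0.0001 0.0025] cmd [0.4055 0.1501 0.2802] 88.48 F [ 0.1  -0.39 -0.24] M [ 0.061 -0.124  0.026] w 0.0499 q [ 0.1   0.19  1.82 -0.    1.14 -1.45]
```

View pics/w3.png

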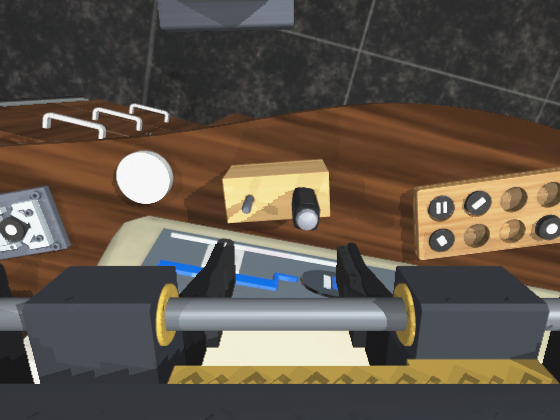

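```bash
python3 - <<'E'
from h import *
im=cv2.imread("pics/w3.png")
cv2.imwrite("pics/w3c.png",cv2.resize(im[150:240,210:340],None,fx=6,fy=6,interpolation=2))
E
```

```text
(no output)
```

View pics/w3c.png

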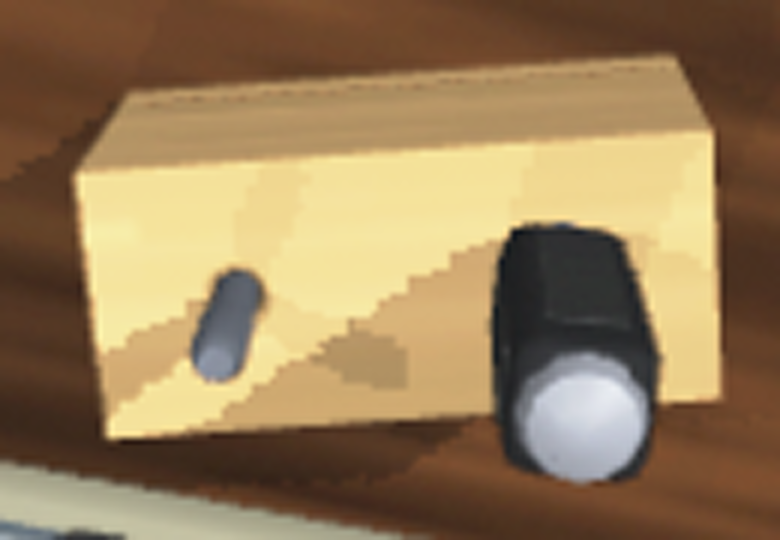

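```bash
python3 - <<'E'
from h import *
KP=campose("wrist")
f=lambda u,v,z:onz("wrist",(210+u/6-.4,150+v/6-.4),z,KP)
C=[f(*p,.068)[:2] for p in [(76,172),(713,130),(720,398),(107,438)]]
C=np.array(C);print(C.round(4),C.mean(0))
d=C[1]-C[0];print(np.linalg.norm(d),np.degrees(np.arctan2(d[1],d[0])));d=C[2]-C[3];print(np.linalg.norm(d),np.degrees(np.arctan2(d[1],d[0])))
d=(C[1]-C[0]+C[2]-C[3]);yh=d/np.linalg.norm(d);print("hole",C.mean(0)+.028*yh)
print("cap",f(582,420,.1465))
for p in [(512,228),(550,224),(600,230),(622,238)]:print("hb",f(*p,.068).round(4))
for p in [(503,455),(520,472),(655,360),(640,455),(540,325),(637,325),(500,372)]:print("ht",f(*p,.140).round(4))
E
```

```text
[[0.4129 0.0854]
 [0.4081 0.1978]
 [0.4581 0.1996]
 [0.4632 0.0873]] [0.43557807 0.1425207 ]
0.11243981830276331 92.46967176823294
0.11248219736327561 92.57956912798626
hole [0.4343447  0.17049352]
cap [0.4322816  0.17022075 0.1465    ]
hb [0.425  0.1622 0.068 ]
hb [0.4245 0.169  0.068 ]
hb [0.4258 0.1779 0.068 ]
hb [0.4274 0.1818 0.068 ]
ht [0.44   0.1588 0.14  ]
ht [0.4428 0.1613 0.14  ]
ht [0.4256 0.1813 0.14  ]
ht [0.4405 0.1791 0.14  ]
ht [0.4198 0.1645 0.14  ]
ht [0.4201 0.1787 0.14  ]
ht [0.4269 0.1586 0.14  ]
```

```bash
python3 - <<'E'
from h import *
to([.434,.169,.087],86)
E
```

```text
offset cm [ 1.97  2.8  19.32] wz 2.48
```

Emit:
{"fn": "drive_tool", "kwargs": {"plan": [{"offset": [2,2.8,0],"delta_rot": [0,0,2.5],"jaw": 5},{"offset": [2,2.8,3.5],"delta_rot": [0,0,2.5],"jaw": 5},{"offset": [2,2.8,7],"delta_rot": [0,0,2.5],"jaw": 5},{"offset": [2,2.8,10.5],"delta_rot": [0,0,2.5],"jaw": 5},{"offset": [2,2.8,14],"delta_rot": [0,0,2.5],"jaw": 5},{"offset": [2,2.8,17],"delta_rot": [0,0,2.5],"jaw": 5},{"offset": [2,2.8,19.3],"delta_rot": [0,0,2.5],"jaw": 5},{"offset": [2,2.8,19.3],"delta_rot": [0,0,2.5],"jaw": 5}]}}

```text
time: 4.3
position: [0.4315, 0.169, 0.0822]
tool_rot: [0.733, 0.681, -0.003, -0.002]
ft_force: [-0.9, -0.2, -0.0]
grip_width: 0.0499
```

```bash
python3 - <<'E'
from h import *
did([2,2.8,19.3],2.5)
im=camera("wrist");chk()
cv2.imwrite("pics/w4.png",im[:,:,::-1])
E
```

```text
t 4.35 pos [0.4326 0.1693 0.084 ] psi 85.84 tilt [-0.0008 -0.0032] cmd [0.434  0.1693 0.0872] 85.98 F [ 0.31  0.6  -0.14] M [ 0.048 -0.154  0.022] w 0.05 q [ 0.13  0.56  1.95 -0.    0.64 -1.37]
```

View pics/w4.png

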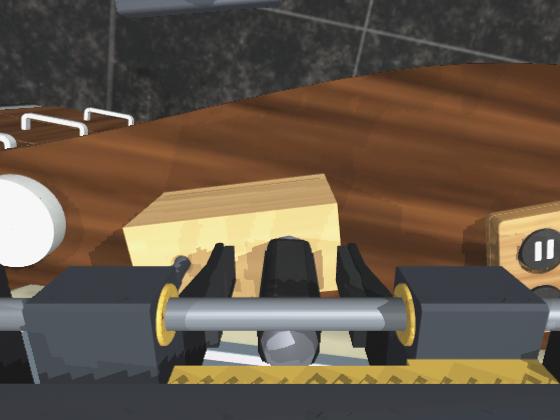

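Emit:
{"fn": "drive_tool", "kwargs": {"plan": [{"offset": [0,0,0],"delta_rot": [0,0,0],"jaw": 3},{"offset": [0,0,0],"delta_rot": [0,0,0],"jaw": 2.6},{"offset": [0,0,0],"delta_rot": [0,0,0],"jaw": 2.0},{"offset": [0,0,0],"delta_rot": [0,0,0],"jaw": 2.0},{"offset": [0,0,0],"delta_rot": [0,0,0],"jaw": 2.0},{"offset": [0,0,0],"delta_rot": [0,0,0],"jaw": 2.0},{"offset": [0,0,0],"delta_rot": [0,0,0],"jaw": 2.0},{"offset": [0,0,0],"delta_rot": [0,0,0],"jaw": 2.0}], "squeeze": 40}}

```text
time: 5.02
position: [0.4337, 0.1706, 0.0859]
tool_rot: [0.731, 0.682, 0.001, 0.001]
ft_force: [-1.3, -0.8, 7.5]
grip_width: 0.0236
```

```bash
python3 - <<'E'
from h import *
chk()
E
```

```text
t 5.02 pos [0.4337 0.1706 0.0859] psi 86.05 tilt [0.0003 0.0021] cmd [0.434  0.1693 0.0872] 85.98 F [-1.26 -0.78  7.47] M [ 0.077  0.005 -0.096] w 0.0236 q [ 0.13  0.56  1.95 -0.    0.64 -1.37]
```

```bash
python3 - <<'E'
from h import *
to([.405,.06,.28],66)
E
```

```text
offset cm [-11.11  -2.13 -19.28] wz 19.98
```

Emit:
{"fn": "drive_tool", "kwargs": {"plan": [{"offset": [0,0,-2],"delta_rot": [0,0,0],"jaw": 2.0},{"offset": [0,0,-5.5],"delta_rot": [0,0,0],"jaw": 2.0},{"offset": [0,0,-9],"delta_rot": [0,0,0],"jaw": 2.0},{"offset": [0,0,-12.5],"delta_rot": [0,0,0],"jaw": 2.0},{"offset": [-1.5,-0.3,-16],"delta_rot": [0,0,5],"jaw": 2.0},{"offset": [-4.5,-0.9,-18.3],"delta_rot": [0,0,10],"jaw": 2.0},{"offset": [-8,-1.5,-19.3],"delta_rot": [0,0,15],"jaw": 2.0},{"offset": [-11.1,-2.1,-19.3],"delta_rot": [0,0,20],"jaw": 2.0}]}}

```text
time: 5.68
position: [0.4055, 0.0601, 0.2807]
tool_rot: [0.839, 0.544, 0.003, 0.002]
ft_force: [0.6, 0.4, -0.6]
grip_width: 0.0239
```

```bash
python3 - <<'E'
from h import *
did([-11.1,-2.1,-19.3],20)
chk(); to([.42,-.15,.25],20)
E
```

```text
t 5.68 pos [0.4055 0.0601 0.2807] psi 65.92 tilt [0.0016 0.0068] cmd [0.4053 0.0601 0.2802] 65.98 F [ 0.61  0.42 -0.64] M [ 0.042 -0.175  0.028] w 0.0239 q [-0.13  0.15  1.86 -0.    1.13 -1.28]
offset cm [-18.59   9.89   3.02] wz 45.98
```

Emit:
{"fn": "drive_tool", "kwargs": {"plan": [{"offset": [-3.5,1.8,0],"delta_rot": [0,0,6],"jaw": 2.0},{"offset": [-7,3.6,0],"delta_rot": [0,0,12],"jaw": 2.0},{"offset": [-10.5,5.5,0],"delta_rot": [0,0,18],"jaw": 2.0},{"offset": [-13.5,7.2,0.5],"delta_rot": [0,0,24],"jaw": 2.0},{"offset": [-16,8.5,1.5],"delta_rot": [0,0,30],"jaw": 2.0},{"offset": [-18,9.5,2.5],"delta_rot": [0,0,36],"jaw": 2.0},{"offset": [-18.6,9.9,3],"delta_rot": [0,0,42],"jaw": 2.0},{"offset": [-18.6,9.9,3],"delta_rot": [0,0,46],"jaw": 2.0}]}}

```text
time: 6.35
position: [0.4189, -0.1508, 0.2467]
tool_rot: [0.985, 0.17, -0.001, -0.0]
ft_force: [1.3, 0.0, -0.6]
grip_width: 0.0241
```

```bash
python3 - <<'E'
from h import *
did([-18.6,9.9,3],46)
chk(); to([.491,-.2483,.150],-7)
E
```

```text
t 6.35 pos [ 0.4189 -0.1508  0.2467] psi 19.59 tilt [-0.0015 -0.0012] cmd [ 0.42   -0.1501  0.2502] 19.98 F [ 1.28  0.01 -0.61] M [ 0.035 -0.12   0.011] w 0.0241 q [-0.6   0.25  1.83 -0.    1.06 -0.94]
offset cm [ 3.31 11.65 10.02] wz 26.98
```

Emit:
{"fn": "drive_tool", "kwargs": {"plan": [{"offset": [1,3,0.5],"delta_rot": [0,0,6],"jaw": 2.0},{"offset": [1.9,6,2],"delta_rot": [0,0,12],"jaw": 2.0},{"offset": [2.7,9,4],"delta_rot": [0,0,18],"jaw": 2.0},{"offset": [3.3,11.65,6],"delta_rot": [0,0,24],"jaw": 2.0},{"offset": [3.3,11.65,8.5],"delta_rot": [0,0,27],"jaw": 2.0},{"offset": [3.3,11.65,10],"delta_rot": [0,0,27],"jaw": 2.0},{"offset": [3.3,11.65,10],"delta_rot": [0,0,27],"jaw": 2.0},{"offset": [3.3,11.65,10],"delta_rot": [0,0,27],"jaw": 2.0}]}}

```text
time: 7.02
position: [0.4895, -0.2465, 0.147]
tool_rot: [0.998, -0.061, -0.001, -0.001]
ft_force: [0.1, -1.2, -1.3]
grip_width: 0.0241
```

```bash
python3 - <<'E'
from h import *
did([3.3,11.65,10],27)
chk();o=get_obs()
im=camera("wrist");s=camera("side");c=camera("scene");chk()
cv2.imwrite("pics/w5.png",im[:,:,::-1])
cv2.imwrite("pics/w5c.png",cv2.resize(im[150:290,200:380,::-1],None,fx=4,fy=4,interpolation=2))
a=cv2.resize(c[180:280,260:390,::-1],None,fx=3,fy=3,interpolation=2);b=cv2.resize(s[140:240,240:370,::-1],None,fx=3,fy=3,interpolation=2)
cv2.imwrite("pics/ss5.png",np.hstack([a,b]))
cv2.imwrite("pics/sd5.png",s[:,:,::-1]);cv2.imwrite("pics/scn5.png",c[:,:,::-1])
for z in (.065,.034,.029): print(z,proj("wrist",[.491,-.2483,z],campose("wrist",o)))
E
```

```text
t 7.02 pos [ 0.4895 -0.2465  0.147 ] psi -6.95 tilt [-0.0026 -0.0017] cmd [ 0.4909 -0.2483  0.1502] -7.02 F [ 0.08 -1.18 -1.35] M [-0.029 -0.136  0.012] w 0.0241 q [-0.67  0.53  1.7   0.    0.92 -0.55]
t 7.17 pos [ 0.491  -0.2474  0.1493] psi -6.93 tilt [0.0023 0.0014] cmd [ 0.4909 -0.2483  0.1502] -7.02 F [ 0.25 -0.21 -0.98] M [ 0.056 -0.044  0.013] w 0.0236 q [-0.67  0.53  1.7   0.    0.92 -0.55]
0.065 [287.73930149 212.32911791]
0.034 [287.61680081 199.54036638]
0.029 [287.59934729 197.71826428]
```

View pics/w5c.png

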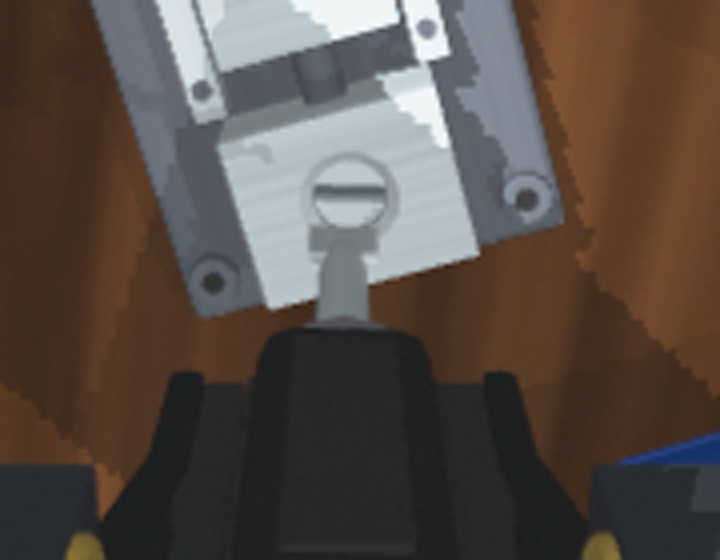

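View pics/ss5.png

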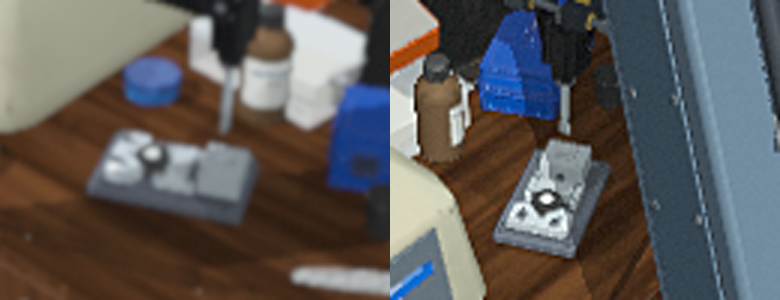

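```bash
python3 - <<'E'
from h import *
im=cv2.imread("pics/w5.png");g=cv2.cvtColor(im,6)
print(g[190:216,272:302:1])
E
```

```text
[[189 188 187 186 186 185 184 180 169 160 161 165 170 181 183 179 178 176
  166 155 151 151 163 177 185 186 184 183 185 186]
 [186 186 186 186 187 184 176 164 166 168 172 184 197 197 197 197 197 197
  195 184 167 153 149 150 167 185 187 189 190 192]
 [186 187 188 189 188 180 166 167 171 185 197 197 197 197 197 197 197 197
  197 197 194 175 156 151 156 179 193 194 194 195]
 [190 191 192 193 189 174 168 169 187 197 197 197 197 197 197 197 197 197
  196 197 197 193 173 151 152 162 192 194 194 193]
 [195 195 196 193 180 169 169 182 197 197 197 197 197 197 197 197 197 197
  197 197 197 197 194 174 151 155 175 192 191 191]
 [196 195 194 189 170 169 172 183 186 187 187 189 189 189 190 189 189 189
  189 189 189 189 189 186 152 152 159 189 192 193]
 [192 190 189 181 171 171 148 121 118 121 123 142 141 143 142 140 137 136
  137 136 136 137 142 156 144 151 157 177 194 193]
 [187 186 185 177 177 171 127  93  93  94  93  92  92  92  92  92  91  92
   91  91  91  91  92  95 120 153 154 167 191 190]
 [190 192 190 181 179 169 125 111 111 112 110 105 104 104 104 105 105 104
  104 104 104 104 104 106 
[... 1450 characters left out ...]
116 117 117 117 119 121
  123 123 125 131 162 192 192 192 191 192 192 191]
 [192 192 194 193 185 142 121 120 121 122 117 116 119 120 119 118 118 119
  123 123 124 131 156 192 191 191 191 191 191 191]
 [193 194 194 194 185 146 129 128 129 128 116 120 122 122 122 121 121 121
  126 131 131 137 163 191 191 191 191 191 190 189]
 [193 192 191 191 189 177 168 167 166 148 119 122 123 123 123 123 123 126
  145 165 165 165 175 190 191 189 189 188 188 187]
 [191 191 191 191 189 174 163 160 158 126 120 123 124 123 122 122 123 131
  159 193 196 196 188 189 189 188 189 189 190 189]
 [191 191 191 192 192 183 167 154 144 117 121 122 123 123 123 122 123 125
  140 188 203 205 198 189 189 190 191 190 190 189]]
```

```bash
python3 - <<'E'
from h import *
o=get_obs();K=calibration("wrist")["K"];T=calibration("wrist")["tool_from_camera"]
def tr(uv,z):
    d=T[:3,:3]@np.linalg.solve(K,[*uv,1]);return T[:3,3]+d*(z-T[2,3])/d[2]
zp=.0839
print("tip edge",tr((285.7,205.8),zp)*1e3, "slot",tr((287.1,197.9),o["position"][2]-.029)*1e3)
# other cameras: predicted px of tip & screw
for n in("scene","side"):
  print(n,proj(n,[.491,-.2483,.0655]),proj(n,[.491,-.2483,.034]))
E
```

```text
tip edge [ 0.42702197 -2.50136204 83.9       ] slot [  1.59432026   2.69317779 120.26039157]
scene [335.21059978 222.93887696] [334.3205808  232.94959201]
side [297.84917516 182.20725632] [297.79067394 190.24573762]
```

```bash
python3 - <<'E'
from h import *
to([.4905,-.2503,.127],-7)
E
```

```text
offset cm [-0.01  0.2   2.32] wz -0.02
```

Emit:
{"fn": "drive_tool", "kwargs": {"plan": [{"offset": [0,0.2,0.5],"delta_rot": [0,0,0],"jaw": 2.0},{"offset": [0,0.2,1],"delta_rot": [0,0,0],"jaw": 2.0},{"offset": [0,0.2,1.5],"delta_rot": [0,0,0],"jaw": 2.0},{"offset": [0,0.2,2],"delta_rot": [0,0,0],"jaw": 2.0},{"offset": [0,0.2,2.3],"delta_rot": [0,0,0],"jaw": 2.0},{"offset": [0,0.2,2.3],"delta_rot": [0,0,0],"jaw": 2.0},{"offset": [0,0.2,2.3],"delta_rot": [0,0,0],"jaw": 2.0},{"offset": [0,0.2,2.3],"delta_rot": [0,0,0],"jaw": 2.0}]}}

```text
time: 7.83
position: [0.4902, -0.2492, 0.1248]
tool_rot: [0.998, -0.061, 0.0, 0.0]
ft_force: [-0.8, -0.5, -0.3]
grip_width: 0.0237
```

```bash
python3 - <<'E'
from h import *
did([0,.2,2.3],0)
chk()
im=camera("wrist");s=camera("side");c=camera("scene");chk()
cv2.imwrite("pics/w6.png",im[:,:,::-1])
cv2.imwrite("pics/w6c.png",cv2.resize(im[170:240,240:340,::-1],None,fx=7,fy=7,interpolation=2))
a=cv2.resize(c[210:250,310:360,::-1],None,fx=7,fy=7,interpolation=2);b=cv2.resize(s[165:205,275:325,::-1],None,fx=7,fy=7,interpolation=2)
cv2.imwrite("pics/ss6.png",np.hstack([a,b]))
E
```

```text
t 7.83 pos [ 0.4902 -0.2492  0.1248] psi -6.96 tilt [0. 0.] cmd [ 0.4906 -0.2503  0.1272] -7.02 F [-0.8  -0.53 -0.32] M [-0.016 -0.136  0.034] w 0.0237 q [-0.67  0.56  1.71 -0.    0.87 -0.55]
t 7.98 pos [ 0.4902 -0.2493  0.1251] psi -6.96 tilt [0.0004 0.0003] cmd [ 0.4906 -0.2503  0.1272] -7.02 F [ 0.27 -0.25 -1.09] M [ 0.006 -0.052  0.018] w 0.0238 q [-0.67  0.56  1.71 -0.    0.87 -0.55]
```

View pics/w6c.png

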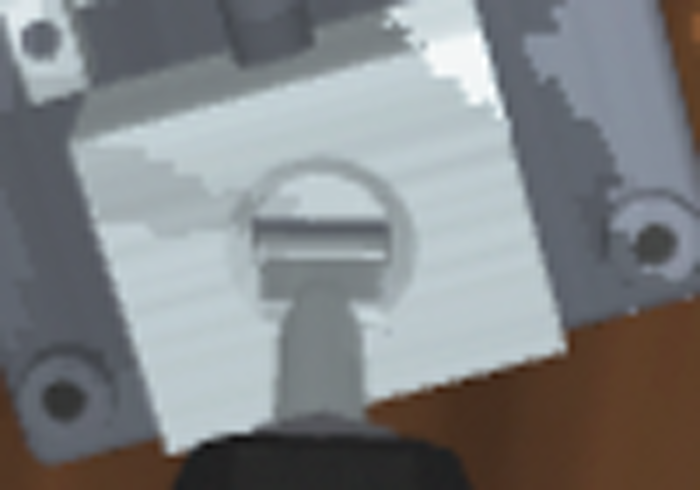

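View pics/ss6.png

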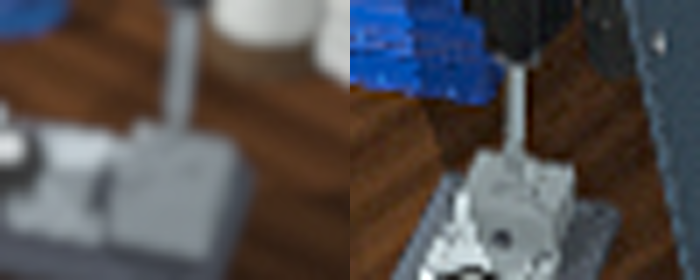

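```bash
python3 - <<'E'
from h import *
o=get_obs();K=calibration("wrist")["K"];T=calibration("wrist")["tool_from_camera"]
def tr(uv,z):
    d=T[:3,:3]@np.linalg.solve(K,[*uv,1]);return T[:3,3]+d*(z-T[2,3])/d[2]
im=cv2.imread("pics/w6.png");g=cv2.cvtColor(im,6);print(g[197:216,284:287].T); print(g[202,272:300]);print(g[209,272:300])
for zp in(.083,.0839,.085):print("tip edge",tr((285.5,207),zp)*1e3, "slot",tr((285.5,203.7),o["position"][2]-.029)*1e3)
E
```

```text
[[203 203 203 196 148  95 107 134 155 175 125 126 125 120 123 125 127 127
  127]
 [203 203 203 195 140  95 108 134 156 175 125 124 123 120 124 127 127 127
  128]
 [203 203 203 195 141  95 107 134 156 175 124 125 124 121 123 126 126 126
  126]]
[172 175 156 152 105  97  97  96  95  94  94  95  95  95  95  95  94  94
  94  95  94  94  96 120 157 156 163 189]
[197 185 183 187 182 142 125 125 125 127 128 126 125 123 124 124 124 126
 126 127 128 131 146 165 163 165 171 195]
tip edge [ 0.28121365 -1.89579879 83.        ] slot [ 0.28262797 -0.14433324 96.08673762]
tip edge [ 0.28159801 -1.59581456 83.9       ] slot [ 0.28262797 -0.14433324 96.08673762]
tip edge [ 0.28206779 -1.22916716 85.        ] slot [ 0.28262797 -0.14433324 96.08673762]
```

Emit:
{"fn": "drive_tool", "kwargs": {"plan": [{"offset": [0,0.04,0.3],"delta_rot": [0,0,0],"jaw": 2.0},{"offset": [0,0.04,0.6],"delta_rot": [0,0,0],"jaw": 2.0},{"offset": [0,0.04,0.9],"delta_rot": [0,0,0],"jaw": 2.0},{"offset": [0,0.04,1.1],"delta_rot": [0,0,0],"jaw": 2.0},{"offset": [0,0.04,1.2],"delta_rot": [0,0,0],"jaw": 2.0},{"offset": [0,0.04,1.3],"delta_rot": [0,0,0],"jaw": 2.0},{"offset": [0,0.04,1.35],"delta_rot": [0,0,0],"jaw": 2.0},{"offset": [0,0.04,1.35],"delta_rot": [0,0,0],"jaw": 2.0}]}}

```text
time: 8.65
position: [0.49, -0.2495, 0.1113]
tool_rot: [0.998, -0.061, -0.0, -0.0]
ft_force: [0.6, 0.1, -1.5]
grip_width: 0.024
```

```bash
python3 - <<'E'
from h import *
did([0,.04,1.35],0)
chk()
im=camera("wrist");chk()
cv2.imwrite("pics/w7c.png",cv2.resize(im[170:240,240:340,::-1],None,fx=7,fy=7,interpolation=2))
E
```

```text
t 8.65 pos [ 0.49   -0.2495  0.1113] psi -6.96 tilt [-0.0001 -0.0001] cmd [ 0.4906 -0.2507  0.1137] -7.02 F [ 0.57  0.13 -1.46] M [-0.017 -0.073  0.01 ] w 0.024 q [-0.67  0.59  1.72 -0.    0.83 -0.55]
t 8.7 pos [ 0.4901 -0.2495  0.1114] psi -6.96 tilt [0.0001 0.    ] cmd [ 0.4906 -0.2507  0.1137] -7.02 F [ 0.01 -0.28 -0.5 ] M [-0.008 -0.089 -0.003] w 0.0238 q [-0.67  0.59  1.72 -0.    0.83 -0.55]
```

View pics/w7c.png

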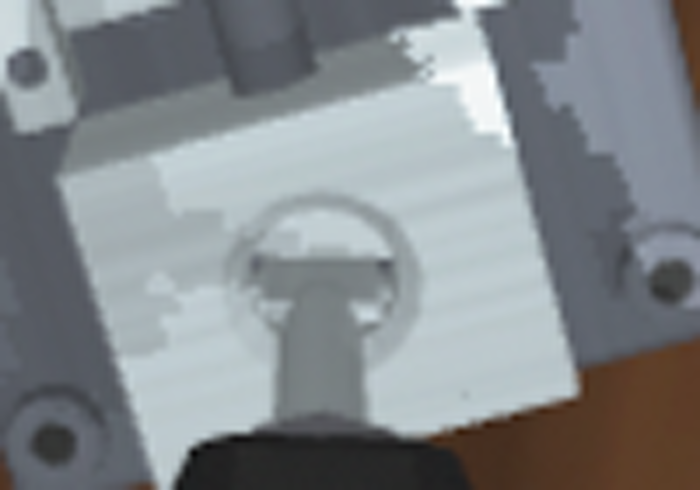

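Emit:
{"fn": "drive_tool", "kwargs": {"plan": [{"offset": [0,0,0.05],"delta_rot": [0,0,0],"jaw": 2.0},{"offset": [0,0,0.1],"delta_rot": [0,0,0],"jaw": 2.0},{"offset": [0,0,0.15],"delta_rot": [0,0,0],"jaw": 2.0},{"offset": [0,0,0.2],"delta_rot": [0,0,0],"jaw": 2.0},{"offset": [0,0,0.2],"delta_rot": [0,0,0],"jaw": 2.0},{"offset": [0,0,0.2],"delta_rot": [0,0,0],"jaw": 2.0},{"offset": [0,0,0.2],"delta_rot": [0,0,0],"jaw": 2.0},{"offset": [0,0,0.2],"delta_rot": [0,0,0],"jaw": 2.0}]}}

```text
time: 9.37
position: [0.4901, -0.2495, 0.1094]
tool_rot: [0.998, -0.061, 0.0, 0.0]
ft_force: [-0.1, 0.7, -0.9]
grip_width: 0.0241
```

```bash
python3 - <<'E'
from h import *
did([0,0,.2],0)
chk()
im=camera("wrist");chk()
cv2.imwrite("pics/w8c.png",cv2.resize(im[170:240,240:340,::-1],None,fx=7,fy=7,interpolation=2))
E
```

```text
t 9.37 pos [ 0.4901 -0.2495  0.1094] psi -6.96 tilt [0. 0.] cmd [ 0.4906 -0.2507  0.1117] -7.02 F [-0.09  0.67 -0.89] M [ 0.009 -0.102  0.062] w 0.0241 q [-0.67  0.59  1.72 -0.    0.83 -0.55]
t 9.42 pos [ 0.49   -0.2495  0.1094] psi -6.96 tilt [0. 0.] cmd [ 0.4906 -0.2507  0.1117] -7.02 F [ 0.59  0.   -1.16] M [-0.038 -0.069 -0.005] w 0.0238 q [-0.67  0.59  1.72 -0.    0.83 -0.55]
```

View pics/w8c.png

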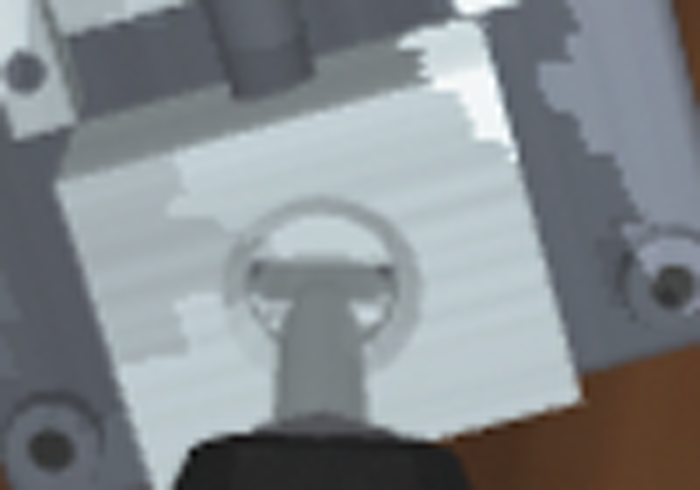

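```bash
sed -i 's/,"q",o\["q"\].round(2))/,"tau6",round(o["joint_torque"][5],4))/' h.py; python3 - <<'E'
from h import *
chk()
E
```

```text
t 9.42 pos [ 0.49   -0.2495  0.1094] psi -6.96 tilt [0. 0.] cmd [ 0.4906 -0.2507  0.1117] -7.02 F [ 0.59  0.   -1.16] M [-0.038 -0.069 -0.005] w 0.0238 tau6 0.0016
```

Emit:
{"fn": "drive_tool", "kwargs": {"plan": [{"offset": [0,0,0.02],"delta_rot": [0,0,2],"jaw": 2.0},{"offset": [0,0,0.04],"delta_rot": [0,0,4],"jaw": 2.0},{"offset": [0,0,0.05],"delta_rot": [0,0,6],"jaw": 2.0},{"offset": [0,0,0.05],"delta_rot": [0,0,8],"jaw": 2.0},{"offset": [0,0,0.05],"delta_rot": [0,0,10],"jaw": 2.0},{"offset": [0,0,0.05],"delta_rot": [0,0,12],"jaw": 2.0},{"offset": [0,0,0.05],"delta_rot": [0,0,14],"jaw": 2.0},{"offset": [0,0,0.05],"delta_rot": [0,0,16],"jaw": 2.0}]}}

```text
time: 10.08
position: [0.4899, -0.2496, 0.1089]
tool_rot: [0.98, -0.2, -0.0, 0.0]
ft_force: [-0.0, -0.6, -1.6]
grip_width: 0.0239
```

```bash
python3 - <<'E'
from h import *
did([0,0,.05],16)
chk()
im=camera("wrist");chk()
cv2.imwrite("pics/w9c.png",cv2.resize(im[110:240,220:360,::-1],None,fx=5,fy=4.5,interpolation=2))
E
```

```text
t 10.08 pos [ 0.4899 -0.2496  0.1089] psi -23.02 tilt [-0.0003  0.0003] cmd [ 0.4906 -0.2507  0.1112] -23.02 F [-0.04 -0.59 -1.59] M [-0.089  0.024  0.126] w 0.0239 tau6 -0.1899
t 10.13 pos [ 0.4899 -0.2496  0.1089] psi -23.09 tilt [-0.0003  0.0003] cmd [ 0.4906 -0.2507  0.1112] -23.02 F [-0.27 -0.78 -0.7 ] M [-0.039  0.041  0.053] w 0.0239 tau6 0.159
```

View pics/w9c.png

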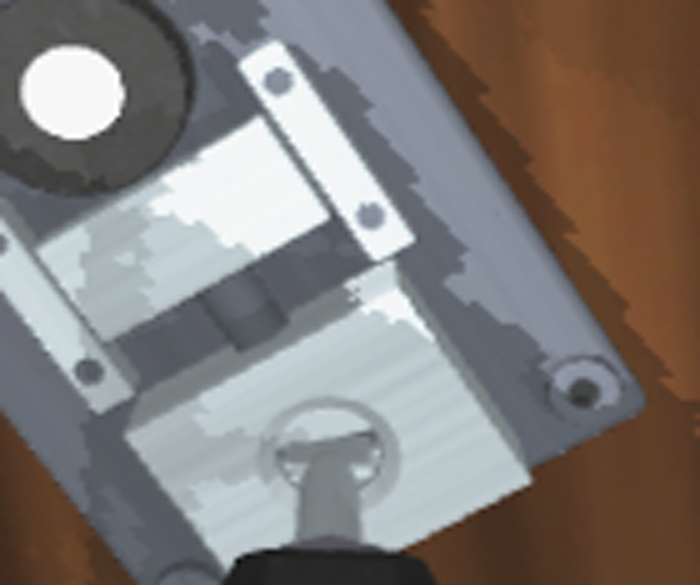

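Emit:
{"fn": "drive_tool", "kwargs": {"plan": [{"offset": [0,0,0],"delta_rot": [0,0,1.5],"jaw": 2.0},{"offset": [0,0,0],"delta_rot": [0,0,3],"jaw": 2.0},{"offset": [0,0,0],"delta_rot": [0,0,4.5],"jaw": 2.0},{"offset": [0,0,0],"delta_rot": [0,0,6],"jaw": 2.0},{"offset": [0,0,0],"delta_rot": [0,0,7.5],"jaw": 2.0},{"offset": [0,0,0],"delta_rot": [0,0,9],"jaw": 2.0},{"offset": [0,0,0],"delta_rot": [0,0,10],"jaw": 2.0},{"offset": [0,0,0],"delta_rot": [0,0,10],"jaw": 2.0}]}}

```text
time: 10.8
position: [0.4898, -0.2495, 0.1089]
tool_rot: [0.959, -0.283, -0.0, 0.0]
ft_force: [0.1, 0.1, -0.5]
grip_width: 0.0241
```

```bash
python3 - <<'E'
from h import *
did([0,0,0],10)
chk()
im=camera("wrist");chk();camera("side");chk();camera("side");chk()
cv2.imwrite("pics/w10.png",im[:,:,::-1])
cv2.imwrite("pics/w10c.png",cv2.resize(im[110:240,200:340,::-1],None,fx=5,fy=4.5,interpolation=2))
E
```

```text
t 10.8 pos [ 0.4898 -0.2495  0.1089] psi -32.93 tilt [-0.0004  0.0003] cmd [ 0.4906 -0.2507  0.1112] -33.02 F [ 0.11  0.06 -0.47] M [-0.092  0.191  0.083] w 0.0241 tau6 0.1849
t 10.85 pos [ 0.4898 -0.2495  0.1089] psi -32.9 tilt [-0.0005  0.0003] cmd [ 0.4906 -0.2507  0.1112] -33.02 F [-1.33 -0.6  -0.47] M [-0.113  0.16   0.045] w 0.0238 tau6 0.1167
t 10.9 pos [ 0.4898 -0.2495  0.1089] psi -32.9 tilt [-0.0005  0.0003] cmd [ 0.4906 -0.2507  0.1112] -33.02 F [-1.93 -1.02  0.39] M [-0.14   0.194  0.083] w 0.0239 tau6 0.0888
t 10.95 pos [ 0.4898 -0.2495  0.1088] psi -32.91 tilt [-0.0005  0.0002] cmd [ 0.4906 -0.2507  0.1112] -33.02 F [-0.83 -0.15  0.2 ] M [-0.145  0.23   0.102] w 0.0241 tau6 0.0816
```

View pics/w10c.png

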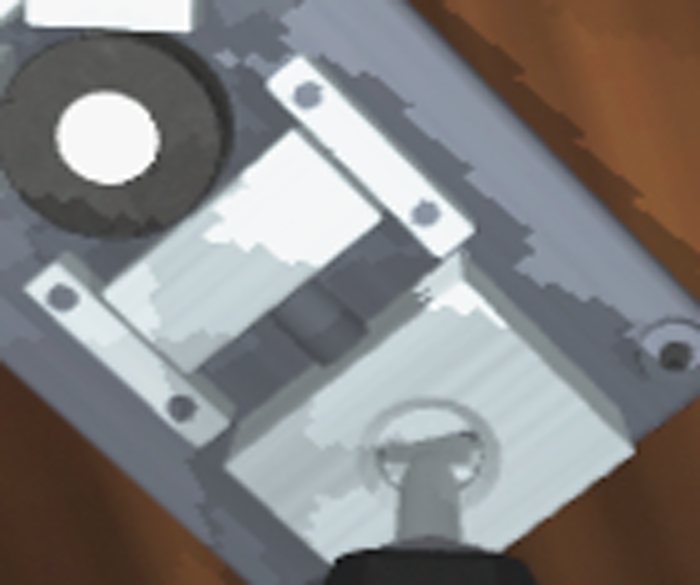

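Emit:
{"fn": "drive_tool", "kwargs": {"plan": [{"offset": [0,0,0],"delta_rot": [0,0,1.5],"jaw": 2.0},{"offset": [0,0,0],"delta_rot": [0,0,3],"jaw": 2.0},{"offset": [0,0,0],"delta_rot": [0,0,4.5],"jaw": 2.0},{"offset": [0,0,0],"delta_rot": [0,0,6],"jaw": 2.0},{"offset": [0,0,0],"delta_rot": [0,0,7],"jaw": 2.0},{"offset": [0,0,0],"delta_rot": [0,0,8],"jaw": 2.0},{"offset": [0,0,0],"delta_rot": [0,0,8],"jaw": 2.0},{"offset": [0,0,0],"delta_rot": [0,0,8],"jaw": 2.0}]}}

```text
time: 11.62
position: [0.4898, -0.2495, 0.1088]
tool_rot: [0.937, -0.35, -0.0, 0.0]
ft_force: [-1.9, 0.1, 0.9]
grip_width: 0.0241
```

```bash
python3 - <<'E'
from h import *
did([0,0,0],8)
chk()
im=camera("wrist");chk();camera("side");chk()
cv2.imwrite("pics/w11.png",im[:,:,::-1])
cv2.imwrite("pics/w11c.png",cv2.resize(im[90:240,190:340,::-1],None,fx=4.5,fy=4,interpolation=2))
E
```

```text
t 11.62 pos [ 0.4898 -0.2495  0.1088] psi -40.93 tilt [-0.0004  0.0002] cmd [ 0.4906 -0.2507  0.1112] -41.02 F [-1.86  0.07  0.87] M [-0.132  0.4    0.088] w 0.0241 tau6 0.096
t 11.67 pos [ 0.4898 -0.2495  0.1088] psi -40.93 tilt [-0.0004  0.0002] cmd [ 0.4906 -0.2507  0.1112] -41.02 F [-2.41 -0.71 -0.36] M [-0.102  0.403  0.064] w 0.0238 tau6 0.0843
t 11.72 pos [ 0.4899 -0.2495  0.1089] psi -40.93 tilt [-0.0004  0.0002] cmd [ 0.4906 -0.2507  0.1112] -41.02 F [-1.31  0.18 -0.3 ] M [-0.109  0.38   0.093] w 0.024 tau6 0.0815
```

View pics/w11c.png

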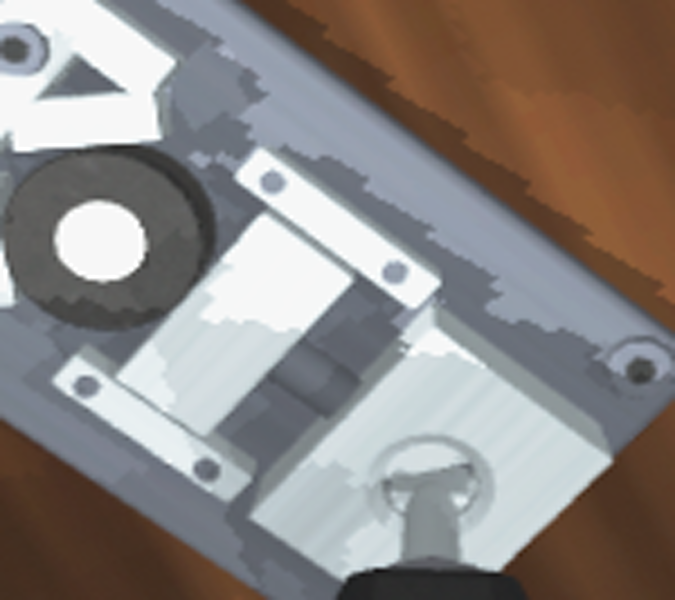

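Emit:
{"fn": "drive_tool", "kwargs": {"plan": [{"offset": [-0.02,0.02,0],"delta_rot": [0,0,1.5],"jaw": 2.0},{"offset": [-0.02,0.02,0],"delta_rot": [0,0,3],"jaw": 2.0},{"offset": [-0.02,0.02,0],"delta_rot": [0,0,4.5],"jaw": 2.0},{"offset": [-0.02,0.02,0],"delta_rot": [0,0,6],"jaw": 2.0},{"offset": [-0.02,0.02,0],"delta_rot": [0,0,7],"jaw": 2.0},{"offset": [-0.02,0.02,0],"delta_rot": [0,0,8],"jaw": 2.0},{"offset": [-0.02,0.02,0],"delta_rot": [0,0,8],"jaw": 2.0},{"offset": [-0.02,0.02,0],"delta_rot": [0,0,8],"jaw": 2.0}]}}

```text
time: 12.38
position: [0.4897, -0.2495, 0.1088]
tool_rot: [0.91, -0.414, -0.0, -0.0]
ft_force: [-1.5, -0.4, -0.7]
grip_width: 0.0235
```

```bash
python3 - <<'E'
from h import *
did([-.02,.02,0],8)
chk()
im=camera("wrist");chk();camera("side");chk()
cv2.imwrite("pics/w12.png",im[:,:,::-1])
cv2.imwrite("pics/w12c.png",cv2.resize(im[90:240,190:340,::-1],None,fx=4.5,fy=4,interpolation=2))
E
```

```text
t 12.38 pos [ 0.4897 -0.2495  0.1088] psi -48.94 tilt [-0.0002 -0.    ] cmd [ 0.4903 -0.2507  0.1112] -49.02 F [-1.49 -0.38 -0.74] M [-0.017  0.281  0.088] w 0.0235 tau6 0.0977
t 12.43 pos [ 0.4897 -0.2495  0.1089] psi -48.94 tilt [-0.0002 -0.    ] cmd [ 0.4903 -0.2507  0.1112] -49.02 F [-1.4   0.88 -0.  ] M [-0.019  0.384  0.078] w 0.0239 tau6 0.0859
t 12.48 pos [ 0.4897 -0.2495  0.1088] psi -48.94 tilt [-0.0003 -0.0001] cmd [ 0.4903 -0.2507  0.1112] -49.02 F [-1.3   1.31  0.42] M [0.03  0.332 0.093] w 0.0236 tau6 0.083
```

View pics/w12c.png

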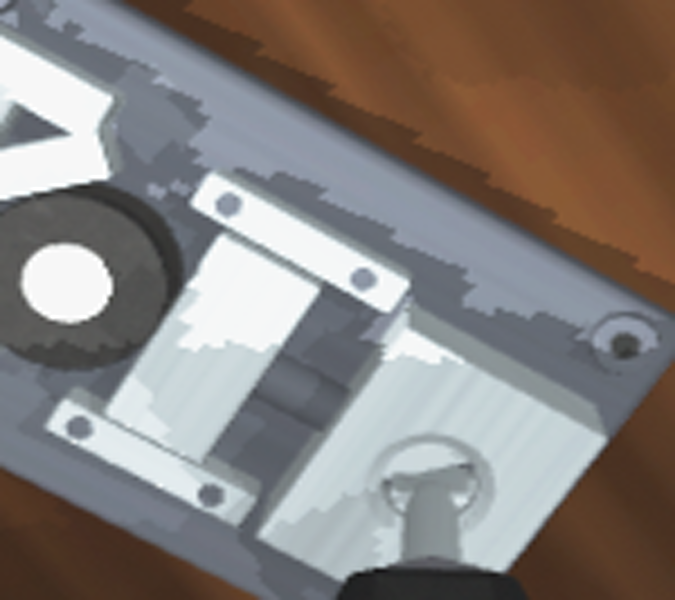

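Emit:
{"fn": "drive_tool", "kwargs": {"plan": [{"offset": [0,0,0],"delta_rot": [0,0,1],"jaw": 2.0},{"offset": [0,0,0],"delta_rot": [0,0,2],"jaw": 2.0},{"offset": [0,0,0],"delta_rot": [0,0,3],"jaw": 2.0},{"offset": [0,0,0],"delta_rot": [0,0,4],"jaw": 2.0},{"offset": [0,0,0],"delta_rot": [0,0,5],"jaw": 2.0},{"offset": [0,0,0],"delta_rot": [0,0,5],"jaw": 2.0},{"offset": [0,0,0],"delta_rot": [0,0,5],"jaw": 2.0},{"offset": [0,0,0],"delta_rot": [0,0,5],"jaw": 2.0}]}}

```text
time: 13.15
position: [0.4897, -0.2494, 0.1088]
tool_rot: [0.891, -0.454, -0.0, -0.0]
ft_force: [-1.8, 0.9, 0.4]
grip_width: 0.0236
```

```bash
python3 - <<'E'
from h import *
did([0,0,0],5)
chk()
E
```

```text
t 13.15 pos [ 0.4897 -0.2494  0.1088] psi -53.95 tilt [-0.0003  0.    ] cmd [ 0.4903 -0.2507  0.1112] -54.02 F [-1.77  0.87  0.39] M [0.141 0.393 0.132] w 0.0236 tau6 0.0961
```

```bash
python3 - <<'E'
from h import *
im=camera("wrist");chk();camera("side");chk();
cv2.imwrite("pics/w13.png",im[:,:,::-1])
E
```

```text
t 13.2 pos [ 0.4897 -0.2494  0.1088] psi -53.96 tilt [-0.0003  0.    ] cmd [ 0.4903 -0.2507  0.1112] -54.02 F [-0.79  0.72  0.62] M [0.139 0.383 0.072] w 0.0237 tau6 0.0948
t 13.25 pos [ 0.4897 -0.2494  0.1088] psi -53.96 tilt [-0.0003  0.0001] cmd [ 0.4903 -0.2507  0.1112] -54.02 F [-0.89  1.2   0.27] M [0.081 0.353 0.098] w 0.0239 tau6 0.0944
```

Emit:
{"fn": "drive_tool", "kwargs": {"plan": [{"offset": [0,0,0],"delta_rot": [0,0,0.7],"jaw": 2.0},{"offset": [0,0,0],"delta_rot": [0,0,1.4],"jaw": 2.0},{"offset": [0,0,0],"delta_rot": [0,0,2],"jaw": 2.0},{"offset": [0,0,0],"delta_rot": [0,0,2],"jaw": 2.0},{"offset": [0,0,0],"delta_rot": [0,0,2],"jaw": 2.0},{"offset": [0,0,0],"delta_rot": [0,0,2],"jaw": 2.0},{"offset": [0,0,0],"delta_rot": [0,0,2],"jaw": 2.0},{"offset": [0,0,0],"delta_rot": [0,0,2],"jaw": 2.0}]}}

```text
time: 13.92
position: [0.4897, -0.2494, 0.1088]
tool_rot: [0.883, -0.469, -0.0, -0.0]
ft_force: [-1.6, 1.1, 0.1]
grip_width: 0.0237
```

```bash
python3 - <<'E'
from h import *
did([0,0,0],2)
chk()
E
```

```text
t 13.92 pos [ 0.4897 -0.2494  0.1088] psi -55.95 tilt [-0.0003  0.0001] cmd [ 0.4903 -0.2507  0.1112] -56.02 F [-1.55  1.13  0.07] M [0.149 0.453 0.081] w 0.0237 tau6 0.1045
```

Emit:
{"fn": "drive_tool", "kwargs": {"plan": [{"offset": [0,0,0],"delta_rot": [0,0,1.5],"jaw": 2.0},{"offset": [0,0,0],"delta_rot": [0,0,3],"jaw": 2.0},{"offset": [0,0,0],"delta_rot": [0,0,4.5],"jaw": 2.0},{"offset": [0,0,0],"delta_rot": [0,0,6],"jaw": 2.0},{"offset": [0,0,0],"delta_rot": [0,0,6],"jaw": 2.0},{"offset": [0,0,0],"delta_rot": [0,0,6],"jaw": 2.0},{"offset": [0,0,0],"delta_rot": [0,0,6],"jaw": 2.0},{"offset": [0,0,0],"delta_rot": [0,0,6],"jaw": 2.0}]}}

```text
time: 14.58
position: [0.4896, -0.2494, 0.1089]
tool_rot: [0.857, -0.515, -0.0, -0.0]
ft_force: [-1.9, 1.6, 1.2]
grip_width: 0.0239
```

```bash
python3 - <<'E'
from h import *
did([0,0,0],6)
chk()
im=camera("wrist");chk()
cv2.imwrite("pics/w14.png",im[:,:,::-1])
cv2.imwrite("pics/w14c.png",cv2.resize(im[90:240,170:340,::-1],None,fx=4,fy=4,interpolation=2))
E
```

```text
t 14.58 pos [ 0.4896 -0.2494  0.1089] psi -61.93 tilt [-0.0004  0.0001] cmd [ 0.4903 -0.2507  0.1112] -62.02 F [-1.93  1.56  1.2 ] M [0.298 0.527 0.137] w 0.0239 tau6 0.1294
t 14.63 pos [ 0.4896 -0.2494  0.1088] psi -61.94 tilt [-0.0005  0.0002] cmd [ 0.4903 -0.2507  0.1112] -62.02 F [-1.41  1.28  0.92] M [0.311 0.561 0.073] w 0.0239 tau6 0.1299
```

View pics/w14c.png

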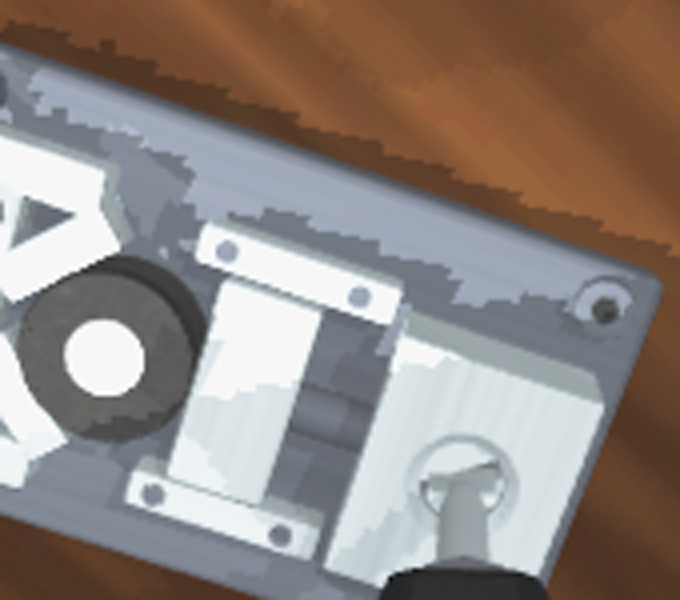

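Emit:
{"fn": "drive_tool", "kwargs": {"plan": [{"offset": [0,0,0],"delta_rot": [0,0,2],"jaw": 2.0},{"offset": [0,0,0],"delta_rot": [0,0,4],"jaw": 2.0},{"offset": [0,0,0],"delta_rot": [0,0,6],"jaw": 2.0},{"offset": [0,0,0],"delta_rot": [0,0,7.5],"jaw": 2.0},{"offset": [0,0,0],"delta_rot": [0,0,8.5],"jaw": 2.0},{"offset": [0,0,0],"delta_rot": [0,0,8.5],"jaw": 2.0},{"offset": [0,0,0],"delta_rot": [0,0,8.5],"jaw": 2.0},{"offset": [0,0,0],"delta_rot": [0,0,8.5],"jaw": 2.0}]}}

```text
time: 15.3
position: [0.4896, -0.2493, 0.1088]
tool_rot: [0.817, -0.577, -0.0, -0.0]
ft_force: [-1.7, 2.1, 0.3]
grip_width: 0.0242
```

```bash
python3 - <<'E'
from h import *
did([0,0,0],8.5)
chk()
im=camera("wrist");chk()
cv2.imwrite("pics/w15.png",im[:,:,::-1])
E
```

```text
t 15.3 pos [ 0.4896 -0.2493  0.1088] psi -70.43 tilt [-0.0005  0.0002] cmd [ 0.4903 -0.2507  0.1112] -70.52 F [-1.66  2.13  0.34] M [0.443 0.615 0.188] w 0.0242 tau6 0.1835
t 15.35 pos [ 0.4896 -0.2493  0.1088] psi -70.44 tilt [-0.0006  0.0002] cmd [ 0.4903 -0.2507  0.1112] -70.52 F [-1.18  1.36  1.19] M [0.546 0.648 0.162] w 0.0239 tau6 0.1829
```

Emit:
{"fn": "drive_tool", "kwargs": {"plan": [{"offset": [0,0,0],"delta_rot": [0,0,-1.5],"jaw": 2.0},{"offset": [0,0,0],"delta_rot": [0,0,-3],"jaw": 2.0},{"offset": [0,0,0],"delta_rot": [0,0,-5],"jaw": 2.0},{"offset": [0,0,0],"delta_rot": [0,0,-6],"jaw": 2.0},{"offset": [0,0,0],"delta_rot": [0,0,-6],"jaw": 2.0},{"offset": [0,0,-0.15],"delta_rot": [0,0,-6],"jaw": 2.0},{"offset": [0,0,-0.3],"delta_rot": [0,0,-6],"jaw": 2.0},{"offset": [0,0,-0.6],"delta_rot": [0,0,-6],"jaw": 2.0}]}}

```text
time: 16.02
position: [0.4905, -0.2502, 0.1148]
tool_rot: [0.846, -0.534, 0.001, 0.0]
ft_force: [-0.3, 0.8, -1.5]
grip_width: 0.0237
```

```bash
python3 - <<'E'
from h import *
did([0,0,-.6],-6)
chk()
E
```

```text
t 16.02 pos [ 0.4905 -0.2502  0.1148] psi -64.51 tilt [ 0.0017 -0.001 ] cmd [ 0.4903 -0.2507  0.1172] -64.52 F [-0.27  0.83 -1.47] M [ 0.215  0.106 -0.009] w 0.0237 tau6 -0.0037
```

Emit:
{"fn": "drive_tool", "kwargs": {"plan": [{"offset": [0,0,-1],"delta_rot": [0,0,0],"jaw": 2.0},{"offset": [0,0,-3],"delta_rot": [0,0,0],"jaw": 2.0},{"offset": [0,0,-5],"delta_rot": [0,0,0],"jaw": 2.0},{"offset": [0,0,-7],"delta_rot": [0,0,0],"jaw": 2.0},{"offset": [0,0,-9],"delta_rot": [0,0,-6],"jaw": 2.0},{"offset": [0,0,-10],"delta_rot": [0,0,-12],"jaw": 2.0},{"offset": [0,0,-10],"delta_rot": [0,0,-18],"jaw": 2.0},{"offset": [0,0,-10],"delta_rot": [0,0,-18],"jaw": 2.0}]}}

```text
time: 16.68
position: [0.4914, -0.2507, 0.2177]
tool_rot: [0.919, -0.394, 0.003, 0.001]
ft_force: [0.1, 0.8, -0.9]
grip_width: 0.0238
```

```bash
python3 - <<'E'
from h import *
did([0,0,-10],-18)
chk()
im=camera("wrist");chk()
cv2.imwrite("pics/w16.png",im[:,:,::-1])
cv2.imwrite("pics/w16c.png",cv2.resize(im[60:240,170:370,::-1],None,fx=3.5,fy=3.3,interpolation=2))
to([.42,-.15,.27],-4)
E
```

```text
t 16.68 pos [ 0.4914 -0.2507  0.2177] psi -46.38 tilt [ 0.0067 -0.0011] cmd [ 0.4903 -0.2507  0.2172] -46.52 F [ 0.11  0.81 -0.94] M [-0.083 -0.009 -0.059] w 0.0238 tau6 -0.607
t 16.73 pos [ 0.4908 -0.2503  0.2168] psi -46.6 tilt [ 0.0045 -0.0008] cmd [ 0.4903 -0.2507  0.2172] -46.52 F [ 0.69  1.29 -1.15] M [-0.055 -0.007 -0.021] w 0.0242 tau6 -0.2128
offset cm [-12.14  -1.83  -5.28] wz -42.52
```

View pics/w16c.png

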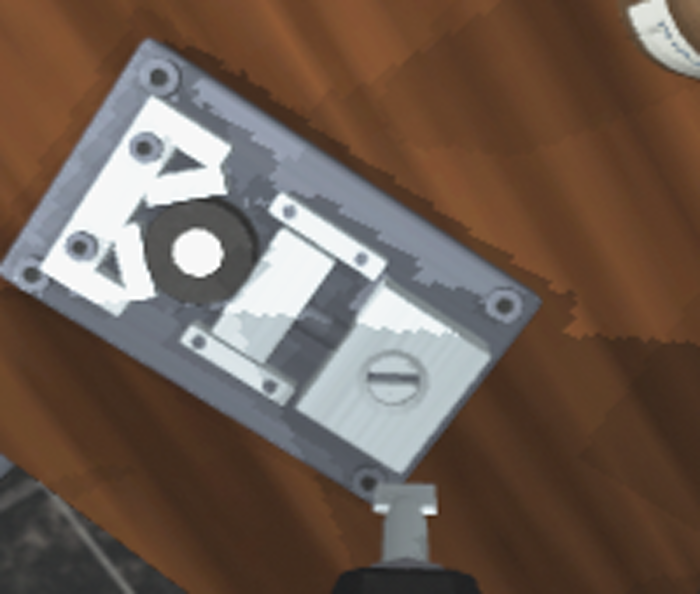

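```bash
python3 - <<'E'
import cv2,numpy as np
a=cv2.imread("pics/w15.png")[190:225,262:312];b=cv2.imread("pics/w16.png")[150:215,255:310]
b=cv2.resize(b,None,fx=7,fy=7,interpolation=2);a=cv2.resize(a,None,fx=8,fy=8,interpolation=2)
h=max(a.shape[0],b.shape[0]);c=np.zeros((h,a.shape[1]+b.shape[1],3),np.uint8);c[:a.shape[0],:a.shape[1]]=a;c[:b.shape[0],a.shape[1]:]=b
cv2.imwrite("pics/cmp.png",c);print(c.shape)
E
```

```text
(455, 785, 3)
```

View pics/cmp.png

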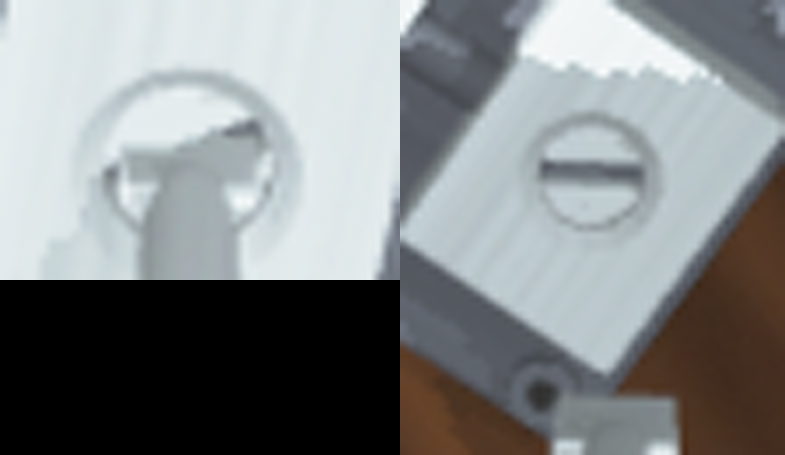

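```bash
python3 - <<'E'
from h import *
o=get_obs();g=cv2.cvtColor(cv2.imread("pics/w16.png"),6)
q=R.from_euler('z',-46.5,degrees=True)
def KPat(p,psi):
    T=np.eye(4);T[:3,:3]=axes(psi).T;T[:3,3]=p;c=calibration("wrist");return c["K"],T@c["tool_from_camera"]
K16=KPat([.4912,-.2505,.2173],-46.4)
ys,xs=np.mgrid[0:420,0:560];cx,cy=255+(590-400)/7,150+172/7
m=(g<140)&((xs-cx)**2+((ys-cy))**2<6.8**2)
P=np.array([onz("wrist",(u,v),.029,K16)[:2] for v,u in np.argwhere(m)])
c=P.mean(0);w,V=np.linalg.eigh(np.cov((P-c).T));a=np.degrees(np.arctan2(V[1,1],V[0,1]));print("w16",len(P),c,a,np.sqrt(w))
K15=KPat([.4896,-.2493,.1088],-70.43)
f=lambda u,v:onz("wrist",(262+u/8-.44,190+v/8-.44),.029,K15)[:2]
# upper edge of slot: left (105,170), right (258,120)
for A,B in [((110,175),(250,128)),((103,170),(258,119))]:
    A,B=f(*A),f(*B);d=B-A;print("w15",A,B,np.linalg.norm(d),np.degrees(np.arctan2(d[1],d[0])))
E
```

```text
w16 40 [ 0.48946337 -0.24722791] 132.4469673692171 [0.00088599 0.0038285 ]
w15 [ 0.48659025 -0.24245666] [ 0.49487869 -0.25263129] 0.013123310792167924 -50.83312708213668
w15 [ 0.48682408 -0.24171945] [ 0.49589912 -0.25300895] 0.01448479342149375 -51.206011283867575
```

Emit:
{"fn": "drive_tool", "kwargs": {"plan": [{"offset": [-1.5,0,-1.5],"delta_rot": [0,0,-5],"jaw": 2.0},{"offset": [-3.5,-0.5,-3],"delta_rot": [0,0,-11],"jaw": 2.0},{"offset": [-6,-1,-4.5],"delta_rot": [0,0,-17],"jaw": 2.0},{"offset": [-8.5,-1.3,-5.3],"delta_rot": [0,0,-23],"jaw": 2.0},{"offset": [-10.5,-1.6,-5.3],"delta_rot": [0,0,-29],"jaw": 2.0},{"offset": [-12.1,-1.8,-5.3],"delta_rot": [0,0,-35],"jaw": 2.0},{"offset": [-12.1,-1.8,-5.3],"delta_rot": [0,0,-40],"jaw": 2.0},{"offset": [-12.1,-1.8,-5.3],"delta_rot": [0,0,-42.5],"jaw": 2.0}]}}

```text
time: 17.4
position: [0.4189, -0.1485, 0.2683]
tool_rot: [0.999, -0.034, 0.0, 0.0]
ft_force: [0.3, -0.7, -0.6]
grip_width: 0.0238
```

```bash
python3 - <<'E'
from h import *
did([-12.1,-1.8,-5.3],-42.5)
chk(); to([.405,.06,.28],41)
E
```

```text
t 17.4 pos [ 0.4189 -0.1485  0.2683] psi -3.88 tilt [0.0006 0.0002] cmd [ 0.4201 -0.1505  0.2702] -4.02 F [ 0.29 -0.65 -0.56] M [-0.022 -0.113  0.003] w 0.0238 tau6 0.1144
offset cm [ -2.98 -20.9   -0.98] wz -45.02
```

Emit:
{"fn": "drive_tool", "kwargs": {"plan": [{"offset": [-0.5,-3,-1],"delta_rot": [0,0,-6],"jaw": 2.0},{"offset": [-1,-6,-1],"delta_rot": [0,0,-12],"jaw": 2.0},{"offset": [-1.5,-9.5,-1],"delta_rot": [0,0,-18],"jaw": 2.0},{"offset": [-2,-13,-1],"delta_rot": [0,0,-24],"jaw": 2.0},{"offset": [-2.4,-16.5,-1],"delta_rot": [0,0,-30],"jaw": 2.0},{"offset": [-2.8,-19.5,-1],"delta_rot": [0,0,-36],"jaw": 2.0},{"offset": [-3,-20.9,-1],"delta_rot": [0,0,-42],"jaw": 2.0},{"offset": [-3,-20.9,-1],"delta_rot": [0,0,-45],"jaw": 2.0}]}}

```text
time: 18.07
position: [0.4031, 0.064, 0.278]
tool_rot: [0.936, 0.353, 0.0, -0.001]
ft_force: [0.9, 0.9, -1.4]
grip_width: 0.0239
```

```bash
python3 - <<'E'
from h import *
did([-3,-20.9,-1],-45)
chk(); to([.434,.1693,.19],86)
E
```

```text
t 18.07 pos [0.4031 0.064  0.278 ] psi 41.34 tilt [ 0.0011 -0.0008] cmd [0.4048 0.0601 0.2802] 40.98 F [ 0.88  0.88 -1.36] M [ 0.027 -0.113  0.008] w 0.0239 tau6 0.3462
offset cm [ 9.37 -6.33  9.02] wz -45.02
```

Emit:
{"fn": "drive_tool", "kwargs": {"plan": [{"offset": [1.5,-1,0],"delta_rot": [0,0,-6],"jaw": 2.0},{"offset": [4,-2.7,0],"delta_rot": [0,0,-12],"jaw": 2.0},{"offset": [6.5,-4.4,0],"delta_rot": [0,0,-18],"jaw": 2.0},{"offset": [8.5,-5.7,0.5],"delta_rot": [0,0,-25],"jaw": 2.0},{"offset": [9.4,-6.3,2.5],"delta_rot": [0,0,-32],"jaw": 2.0},{"offset": [9.4,-6.3,5.5],"delta_rot": [0,0,-39],"jaw": 2.0},{"offset": [9.4,-6.3,8],"delta_rot": [0,0,-45],"jaw": 2.0},{"offset": [9.4,-6.3,9],"delta_rot": [0,0,-45],"jaw": 2.0}]}}

```text
time: 18.73
position: [0.4317, 0.1705, 0.1852]
tool_rot: [0.731, 0.683, -0.002, -0.001]
ft_force: [-0.1, 0.5, -1.0]
grip_width: 0.0237
```

```bash
python3 - <<'E'
from h import *
did([9.4,-6.3,9],-45)
camera("side")
chk()
im=camera("wrist");chk();to([.434,.1693,.16],86)
cv2.imwrite("pics/w17.png",im[:,:,::-1])
cv2.imwrite("pics/w17c.png",cv2.resize(im[130:250,200:360,::-1],None,fx=4.5,fy=4.5,interpolation=2))
E
```

```text
t 18.78 pos [0.4312 0.1703 0.1845] psi 85.92 tilt [-0.0013 -0.0066] cmd [0.4344 0.1693 0.1902] 85.98 F [-1.23 -0.53 -2.24] M [ 0.126 -0.143  0.001] w 0.024 tau6 -0.1665
t 18.83 pos [0.432  0.1703 0.1861] psi 85.9 tilt [-0.0009 -0.0047] cmd [0.4344 0.1693 0.1902] 85.98 F [ 0.15  0.68 -0.65] M [ 0.108 -0.182  0.02 ] w 0.0241 tau6 -0.0317
offset cm [ 0.   -0.04  3.02] wz -0.02
```

View pics/w17c.png

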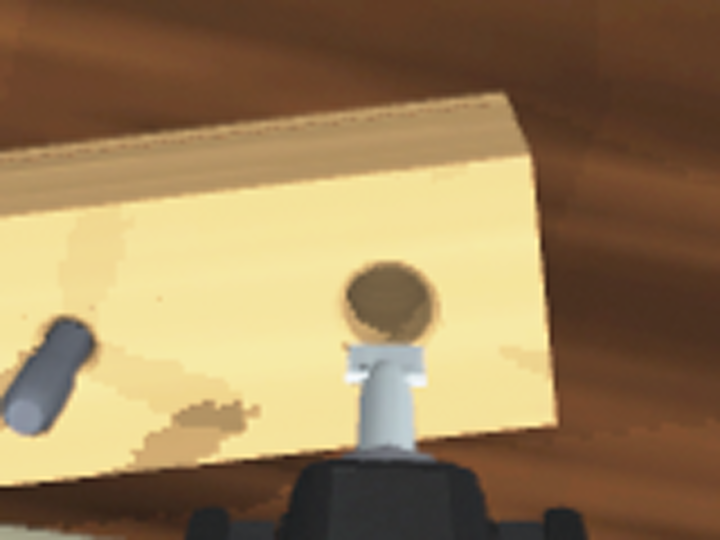

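```bash
python3 - <<'E'
from h import *
KT=calibration("wrist");K=KT["K"];T=KT["tool_from_camera"]
def tr(uv,z):
    d=T[:3,:3]@np.linalg.solve(K,[*uv,1]);return T[:3,3]+d*(z-T[2,3])/d[2]
print(tr((285.4,206.7),.0839)*1e3,"hole",tr((286.5,196.7),.1845-.068)*1e3)
chk()
E
```

```text
[ 1.00372208 -0.95997823 83.9       ] hole [  1.90585487   1.38149139 116.5       ]
t 18.83 pos [0.432  0.1703 0.1861] psi 85.9 tilt [-0.0009 -0.0047] cmd [0.4344 0.1693 0.1902] 85.98 F [ 0.15  0.68 -0.65] M [ 0.108 -0.182  0.02 ] w 0.0241 tau6 -0.0317
```

Emit:
{"fn": "drive_tool", "kwargs": {"plan": [{"offset": [0.05,0,0],"delta_rot": [0,0,0],"jaw": 2.0},{"offset": [0.05,0,1],"delta_rot": [0,0,0],"jaw": 2.0},{"offset": [0.05,0,2],"delta_rot": [0,0,0],"jaw": 2.0},{"offset": [0.05,0,3],"delta_rot": [0,0,0],"jaw": 2.0},{"offset": [0.05,0,3.7],"delta_rot": [0,0,0],"jaw": 2.0},{"offset": [0.05,0,4.2],"delta_rot": [0,0,0],"jaw": 2.0},{"offset": [0.05,0,4.5],"delta_rot": [0,0,0],"jaw": 2.0},{"offset": [0.05,0,4.5],"delta_rot": [0,0,0],"jaw": 2.0}]}}

```text
time: 19.5
position: [0.4337, 0.1709, 0.1429]
tool_rot: [0.731, 0.682, 0.0, 0.0]
ft_force: [-0.1, 0.0, -1.1]
grip_width: 0.0239
```

```bash
python3 - <<'E'
from h import *
did([.05,0,4.5],0)
chk()
im=camera("wrist");chk();to([.4345,.1698,.0885],86)
cv2.imwrite("pics/w18c.png",cv2.resize(im[130:250,200:360,::-1],None,fx=4.5,fy=4.5,interpolation=2))
E
```

```text
t 19.5 pos [0.4337 0.1709 0.1429] psi 86.01 tilt [0.0001 0.0002] cmd [0.4345 0.1698 0.1452] 85.98 F [-0.11  0.04 -1.09] M [ 0.078 -0.115 -0.016] w 0.0239 tau6 0.0043
t 19.55 pos [0.4338 0.1709 0.1431] psi 86.02 tilt [0.0001 0.0006] cmd [0.4345 0.1698 0.1452] 85.98 F [ 0.06  0.22 -0.76] M [ 0.068 -0.13  -0.001] w 0.0239 tau6 0.0038
offset cm [0.   0.   5.67] wz -0.02
```

View pics/w18c.png

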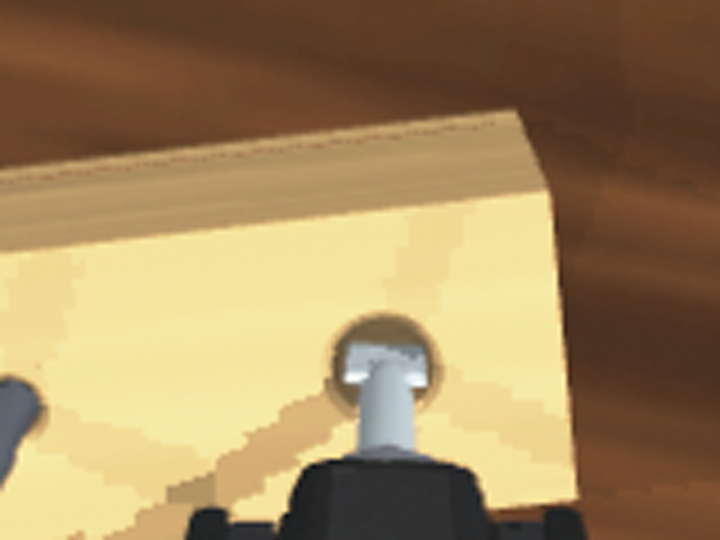

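Blade tip (crop 386,365) sits centred inside the hole (385,365), no force. Descend the rest.

Emit:
{"fn": "drive_tool", "kwargs": {"plan": [{"offset": [0,0,1],"delta_rot": [0,0,0],"jaw": 2.0},{"offset": [0,0,2.2],"delta_rot": [0,0,0],"jaw": 2.0},{"offset": [0,0,3.4],"delta_rot": [0,0,0],"jaw": 2.0},{"offset": [0,0,4.4],"delta_rot": [0,0,0],"jaw": 2.0},{"offset": [0,0,5],"delta_rot": [0,0,0],"jaw": 2.0},{"offset": [0,0,5.4],"delta_rot": [0,0,0],"jaw": 2.0},{"offset": [0,0,5.55],"delta_rot": [0,0,0],"jaw": 2.0},{"offset": [0,0,5.55],"delta_rot": [0,0,0],"jaw": 2.0}]}}

```text
time: 20.22
position: [0.4337, 0.1709, 0.0874]
tool_rot: [0.731, 0.682, 0.0, 0.0]
ft_force: [-0.2, -0.2, -1.0]
grip_width: 0.024
```

```bash
python3 - <<'E'
from h import *
did([0,0,5.55],0)
chk()
E
```

```text
t 20.22 pos [0.4337 0.1709 0.0874] psi 86.04 tilt [0.0001 0.0003] cmd [0.4345 0.1698 0.0897] 85.98 F [-0.19 -0.21 -1.  ] M [ 0.092 -0.16  -0.03 ] w 0.024 tau6 0.002
```

Emit:
{"fn": "drive_tool", "kwargs": {"plan": [{"offset": [0,0,0.05],"delta_rot": [0,0,0],"jaw": 2.0},{"offset": [0,0,0.1],"delta_rot": [0,0,0],"jaw": 2.0},{"offset": [0,0,0.15],"delta_rot": [0,0,0],"jaw": 2.0},{"offset": [0,0,0.17],"delta_rot": [0,0,0],"jaw": 2.0},{"offset": [0,0,0.17],"delta_rot": [0,0,0],"jaw": 2.0},{"offset": [0,0,0.17],"delta_rot": [0,0,0],"jaw": 2.0},{"offset": [0,0,0.17],"delta_rot": [0,0,0],"jaw": 2.0},{"offset": [0,0,0.17],"delta_rot": [0,0,0],"jaw": 2.0}]}}

```text
time: 20.88
position: [0.4337, 0.1709, 0.0859]
tool_rot: [0.731, 0.682, 0.0, 0.0]
ft_force: [-0.7, 0.0, 3.0]
grip_width: 0.0239
```

```bash
python3 - <<'E'
from h import *
did([0,0,.17],0)
chk()
E
```

```text
t 20.88 pos [0.4337 0.1709 0.0859] psi 86.04 tilt [0.0001 0.0005] cmd [0.4345 0.1698 0.088 ] 85.98 F [-0.72  0.02  3.  ] M [ 0.129 -0.067  0.047] w 0.0239 tau6 0.0011
```

Seated (z 0.0859 as at the grasp, +4 N). Release and lift.

Emit:
{"fn": "drive_tool", "kwargs": {"plan": [{"offset": [0,0,0],"delta_rot": [0,0,0],"jaw": 2.6},{"offset": [0,0,0],"delta_rot": [0,0,0],"jaw": 3.2},{"offset": [0,0,0],"delta_rot": [0,0,0],"jaw": 4.5},{"offset": [0,0,0],"delta_rot": [0,0,0],"jaw": 5},{"offset": [0,0,0],"delta_rot": [0,0,0],"jaw": 5},{"offset": [0,0,-1],"delta_rot": [0,0,0],"jaw": 5},{"offset": [0,0,-3],"delta_rot": [0,0,0],"jaw": 5},{"offset": [0,0,-6],"delta_rot": [0,0,0],"jaw": 5}]}}

```text
time: 21.55
position: [0.4316, 0.1705, 0.1444]
tool_rot: [0.731, 0.682, -0.003, -0.002]
ft_force: [0.2, -0.4, -0.0]
grip_width: 0.0495
```

Emit:
{"fn": "drive_tool", "kwargs": {"plan": [{"offset": [0,0,-4],"delta_rot": [0,0,0],"jaw": 5},{"offset": [0,0,-8],"delta_rot": [0,0,0],"jaw": 5},{"offset": [0,0,-12],"delta_rot": [0,0,0],"jaw": 5},{"offset": [0,-2.8,-13],"delta_rot": [0,0,0],"jaw": 5},{"offset": [0,-2.8,-13],"delta_rot": [0,0,0],"jaw": 5},{"offset": [0,-2.8,-13],"delta_rot": [0,0,0],"jaw": 5},{"offset": [0,-2.8,-13],"delta_rot": [0,0,0],"jaw": 5},{"offset": [0,-2.8,-13],"delta_rot": [0,0,0],"jaw": 5}]}}

```text
time: 22.22
position: [0.4055, 0.1726, 0.2747]
tool_rot: [0.731, 0.682, -0.001, -0.0]
ft_force: [0.1, -0.2, 0.5]
grip_width: 0.0499
```

```bash
python3 - <<'E'
from h import *
did([0,-2.8,-19],0)
chk()
im=camera("wrist");s=camera("side");c=camera("scene")
a=cv2.resize(im[100:260,200:360,::-1],None,fx=2.4,fy=2.4);b=cv2.resize(s[170:320,210:340,::-1],None,fx=2.56,fy=2.56)
cv2.imwrite("pics/fin.png",np.hstack([a[:384],b[:384]]))
E
```

```text
t 22.22 pos [0.4055 0.1726 0.2747] psi 86.03 tilt [-0.0004 -0.0016] cmd [0.4065 0.1717 0.278 ] 85.98 F [ 0.11 -0.24  0.5 ] M [ 0.142 -0.173  0.031] w 0.0499 tau6 -0.0003
```

View pics/fin.png

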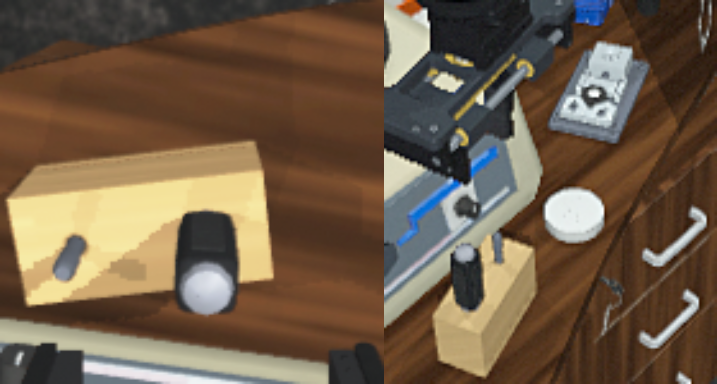

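```bash
python3 -c "
from rig import *
print(hand_in())"
```

```text
the job is handed in; nothing more can be done
None
```

I took the driver from the tool block, seated its blade in the screw slot and turned the screw clockwise. I then stood the driver back in its hole and handed the job in at about 22 s.

- **Turning:** the wrist joint torque held at 0.08 N m until the jaw met the mount, then rose to 0.183 N m, where I stopped. That works out to about 25 N of grip by the given formula, between snug (15 N) and too much (40 N). The vertical force read no more than about 2 N while turning. The wrist pictures showed the mount in the V stop with the jaw against it.
- **Driver back home:** it settled at the same height as before I gripped it, with a contact force of about 4 N. The last wrist and side pictures show it upright, the punch still standing in the block, and the gripper open and clear.
- **Check that disagreed:** the slot read about -51° under load and about -48° after I withdrew the blade. I put the 3° down to the blade hiding part of the slot. The torque was still clockwise-loaded before I lifted out, so I don't think the screw backed off. I did not re-seat the blade to measure the grip again, so the 25 N is the reading before I withdrew the blade.

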